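# Load the battery charging station and secure its cover

### The arm

A 7-joint arm with a two-finger parallel gripper is mounted at the origin on the work surface. World frame = base frame: x ahead of the robot, y to its left, z up, the work surface at z = 0. Lengths are in mm, angles in rad, forces in N, time in s.
With the tool pointing down it reaches from about 400 to 850 mm from the base axis. Payload 10.4 kg.
Tool frame: the origin (TCP) lies between the finger pads; the fingertips stand 22 mm ahead of it and the grasp point (between the pads) lies 3 mm ahead of it; z points along the fingers, y is the direction in which the jaws open and shut (so a half turn about z gives the same grasp; the last joint's range is limited). The gripper opens to 87 mm and grips with 3 to 60 N. Pads are 19 mm wide; open, the fingers measure 117 mm over their backs; the gripper's body (75 mm by 190 mm) begins 51 mm behind the grasp point.
Start: joints at [-1.241, 0.332, -0.065, 1.46, 0.022, 1.35, -0.088], TCP at [215.942, 586.531, 244.576] pointing down, gripper open.
Joint ranges: [-2.6, 2.6], [-0.5, 2.12], [-1.47, 1.34], [0.16, 2.42], [-1.27, 4.41], [0.06, 2.06], [-2.6, 2.6]. Speed limits (rad/s): [2.22, 2.22, 2.79, 2.79, 3.14, 3.14, 3.14].

### API

Orientations are given as a rotation vector (axis times angle).
In Python, from workcell import * gives the robot as it stands.
- The arm moves only by the shell command python3 -m inch 'ROWS'. ROWS is text: rows parted by semicolons, each of 5 numbers parted by spaces: the opening, from 0 (shut) to 1 (fully open), then the shift along the world's x, y, z in m, then the turn about the world's z in degrees. In form: fingers x y z yaw; .... A call has 1 to 10 rows; each row is the pose to reach, as a shift and turn from the pose commanded when the call began; what a row does not reach only later rows make up. A row lasts 1/12 s, in which the tool goes at most 41.7 mm and 7.16 degrees, less where a joint would pass 70% of its speed; a pose out of reach is approached as far as the arm can. A call with a gripper value outside its range is refused whole. The fingers move at their own pace and stop on an object; the grip force is fixed at half the most. Time passes only in rows, so rows that repeat a pose let the fingers close. It gives the time, the measured TCP pose, the force and the opening at its end, in the units of the state.
- get_obs(): the state, without advancing time (a new reading comes with each control period).
- camera(name): name is "side" or "top" or "wrist"; returns a dict with "color" (400x640x3 uint8, red, green, blue), "mtx" (3x3 intrinsics, pixels), "k1" (the pictures are not rectified: a ray, as slopes to the right and down, at radius r is drawn at 1 + k1 r^2 times it, then the intrinsics apply), "camera_from_world" (4x4, takes a point from world to camera coordinates). Camera axes: x right, y up, looking along -z (the intrinsics and any distortion apply to the point x, -y, -z); pixel columns grow to the right and rows downward; lengths in mm; the calibration is good to about 2 mm. A picture is of the moment at which its call begins. There is no depth.
- job_done(): hands the job in, once; it reports no verdict.
The state is a dict: "time_s": time; "qpos": joint angles; "joint_velocities": joint speeds; "joint_efforts": joint torques, N m; "ee_pos": TCP position; "tool_rot": TCP orientation; "wrist_force": force on the tool from outside, world axes, zero at the start; "ft_torque": the same for the moment, N m; "grip_width": finger opening in mm.
Only numpy, scipy, OpenCV 4.12 (cv2) and the standard library are available. Lean on these libraries where they do the work, as an engineer would, in place of code of your own. Each camera call takes 0.05 s, during which the arm holds its last target. There are 200 camera calls.

### The job

Set every battery pack that is on the desk down flat on the floor of a pocket of the charging station (any pockets, one pack each). Then fit the cover: hook one of its long edges under the station's lip, rotate it down until it lies flat on both ledges, square with the station and level with its sides, and turn both turnbuttons fully over it. The turnbuttons stand over the pockets at first, so swing them right out before you begin, and do not disturb the bottle, sponge or carton.

Things in the scene. Friction and masses are not known exactly. Their poses are not given: they have to be found in the camera images.
- dock: white and grey charging station fixed to the desk, 204 (x) by 180 mm (y). Origin: centre of its underside; x points from the lip (side away from the robot) to the turnbuttons (robot side), so its yaw is near pi, y along the lip, z up; all dock-frame numbers below are in mm. Between the two walls lies a grey block 116 x 180 mm, 34 mm high, with three pockets side by side in y. The y ends are open.
- lip (a point): middle of the lip's free lower edge, at (-65, 0, 94) in the dock frame. Under it is the lip-side ledge (x -77 to -62, z 80), with a wall face at x = -77 behind: a slot 14 mm high and 12 mm deep, open towards +x, as long as the station. The lip's top is at z = 102, its back at x = -102.
- button_ledge (a point): back of the button-side ledge, at (77, 0, 80) in the dock frame. The ledge runs x 62 to 77 at z = 80; behind it is an upstand with its face at x = 77, top z = 87, to x = 102, which carries the turnbuttons. The 150 mm cover lies between the faces x = -77 and 77, so it only goes in tilted, its edge first under the lip.
- pocket0 (a point): where a pack's centre (32 mm up) is when it is fully home in pocket 0: (0, -60, 42) in the dock frame. Pocket 100 mm along x by 50 mm along y (2 mm spare all round a pack), 24 mm deep, floor at z = 10
- pocket1 (a point): where a pack's centre (32 mm up) is when it is fully home in pocket 1: (0, 0, 42) in the dock frame. Pocket 100 mm along x by 50 mm along y (2 mm spare all round a pack), 24 mm deep, floor at z = 10
- pocket2 (a point): where a pack's centre (32 mm up) is when it is fully home in pocket 2: (0, 60, 42) in the dock frame. Pocket 100 mm along x by 50 mm along y (2 mm spare all round a pack), 24 mm deep, floor at z = 10
- button_left (a joint): left (seen from the robot) turnbutton's angle: 0 = shut, its long arm pointing from the pivot straight over the cover (-x of the dock); grows as the arm swings outwards, 1.57 = along -y of the dock; stops at 0 and 2.0. Light friction (0.06 N m), stays where left; starts at 0 to 1.2. Above 1.5 it is clear of cover and pockets.
- button_right (a joint): right (seen from the robot) turnbutton's angle: 0 = shut, its long arm pointing from the pivot straight over the cover (-x of the dock); grows as the arm swings outwards, 1.57 = along +y of the dock; stops at 0 and 2.0. Light friction (0.06 N m), stays where left; starts at 0 to 1.2. Above 1.5 it is clear of cover and pockets.
- pivot_left (a point): left turnbutton's pivot axis, half-way up the bar: (88, -45, 97) in the dock frame. The button is a black bar 14 mm wide and 18 mm high, reaching 46 mm from the pivot one way and 12 mm the other; underside z = 88, top z = 106, so 2 mm above the top of a seated cover
- pivot_right (a point): right turnbutton's pivot axis, half-way up the bar: (88, 45, 97) in the dock frame. The button is a black bar 14 mm wide and 18 mm high, reaching 46 mm from the pivot one way and 12 mm the other; underside z = 88, top z = 106, so 2 mm above the top of a seated cover
- button_left_tip (a point): end of the left turnbutton's long arm, half-way up the bar
- button_right_tip (a point): end of the right turnbutton's long arm, half-way up the bar
- cover_mid (a point): cover: flat aluminium panel 150 x 180 x 6 mm (x, y, z), lying on the desk right of the station (robot's view), with an upright black bar handle on top at its middle, 14 mm thick (x), 70 mm long (y), 30 mm high above the panel; 0.2 to 0.4 kg. The point is the middle of the panel; z up. Both 180 mm edges alike. Seated: about (0, 0, 83) in the dock frame, 2 mm play either way in x.
- pack0_mid (a point): battery pack (None in the first reading: absent in this start): grey block 96 x 46 x 36 mm (x, y, z) with a black grip bar on top, 56 x 14 x 28 mm, centred, along the pack's length (x); 64 mm tall in all; 0.25 to 0.46 kg. The point is the centre, 32 mm above its underside; x along its length, z up. Both ends alike. Starts upright on the desk, left of the station as the robot sees it.
- pack1_mid (a point): battery pack (None in the first reading: absent in this start): grey block 96 x 46 x 36 mm (x, y, z) with a black grip bar on top, 56 x 14 x 28 mm, centred, along the pack's length (x); 64 mm tall in all; 0.25 to 0.46 kg. The point is the centre, 32 mm above its underside; x along its length, z up. Both ends alike. Starts upright on the desk, left of the station as the robot sees it.
- pack2_mid (a point): battery pack (None in the first reading: absent in this start): grey block 96 x 46 x 36 mm (x, y, z) with a black grip bar on top, 56 x 14 x 28 mm, centred, along the pack's length (x); 64 mm tall in all; 0.25 to 0.46 kg. The point is the centre, 32 mm above its underside; x along its length, z up. Both ends alike. Starts upright on the desk, left of the station as the robot sees it.
- bottle: bystander: grey bottle with a white cap, 48 mm across, 130 mm tall; leave alone
- sponge: bystander: blue and grey sponge block 100 x 60 x 42 mm; leave alone
- carton: bystander: flat cardboard box 60 x 90 x 40 mm; leave alone
Not all that is in view belongs to the job. Of the things shaped like the part that bears cover_mid, the aluminium one is meant.

How it is judged (in metres and radians):
On the way, in this order (a step that is already met when the one before it is completed fails the run):
1. every battery pack present lies flat on the floor of a pocket ((distance between pack0_mid and pocket0 below 0.006 m or distance between pack0_mid and pocket1 below 0.006 m or distance between pack0_mid and pocket2 below 0.006 m) and angle between each of pack0_mid, pack1_mid, pack2_mid's own z axis and vertical below 0.06 rad and (distance between pack1_mid and pocket0 below 0.006 m or distance between pack1_mid and pocket1 below 0.006 m or distance between pack1_mid and pocket2 below 0.006 m) and (distance between pack2_mid and pocket0 below 0.006 m or distance between pack2_mid and pocket1 below 0.006 m or distance between pack2_mid and pocket2 below 0.006 m)), for 0.2 s.
2. with the packs in, the cover lies flat on both ledges with its edge under the lip (all of step 1 and x of cover_mid in the frame of dock between -0.006 and 0.006 m and y of cover_mid in the frame of dock between -0.015 and 0.015 m and z of cover_mid in the frame of dock between 0.079 and 0.0865 m and angle between the z axis of cover_mid and the z axis of dock, either way round below 0.03 rad and angle between the x axis of cover_mid and the x axis of dock, either way round below 0.06 rad), for 0.2 s.
At the end, for the whole second after the job is handed in: each pack present within 6 mm of a pocket point, tilt under 0.06 rad; cover at rest in the dock frame within 6 mm in x, 15 mm in y, 79 to 86.5 mm high, level within 0.03 rad, square within 0.06 rad; both turnbuttons under 0.3 rad (all of step 2 and value of joint each of button_left, button_right below 0.3 rad and linear speed of cover below 0.02 m/s); the robot touches nothing.
It fails at once if the bottle, sponge or carton is pushed more than 40 mm or tipped over ((distance of bottle from where it was at the start of the episode above 0.04 m or angle between bottle's own z axis and vertical above 0.5 rad) or (distance of sponge from where it was at the start of the episode above 0.04 m or angle between sponge's own z axis and vertical above 0.5 rad) or (distance of carton from where it was at the start of the episode above 0.04 m or angle between carton's own z axis and vertical above 0.5 rad)).
Of pack0, pack1, pack2 only 2 to 3 are there at a start; the rules pass over those that are not, and their reading is None.
At some moment in a run one of pack0, pack1, pack2, cover may be knocked a few centimetres aside while the robot is not near it.
It also fails if it takes over 210 s, if anything falls off the work surface, if the arm or the gripper's body presses on something with over 40 N, if the wrist force passes 120 N, or if a joint passes its speed limit or range.

## Working session

There is one attempt and no reset: what is moved stays moved. The work goes in short steps, Python scripts to look and compute and a shell command to move; the robot and the scene stay as the last step left them, time stands still between calls to the robot, and variables do not carry over. Pictures are saved under pics/ and viewed, about 12 in all and at most 16, crops included, and the job is handed in when it is done.

```bash
ls; mkdir -p pics; python3 - <<'E'
from workcell import *
import cv2
for n in("top","side","wrist"):
    c=camera(n); cv2.imwrite(f"pics/a_{n}.png",c["color"][:,:,::-1]); print(n,c["mtx"].tolist(),c["k1"],c["camera_from_world"].round(3).tolist())
o=get_obs(); print(o)
E
```

```text
pics
top [[405.0778160721234, 0.0, 320.1956618313649], [0.0, 405.0778160721234, 200.96368716316852], [0.0, 0.0, 1.0]] -0.10632608883449954 [[0.005, -1.0, 0.017, -162.0], [0.982, 0.008, 0.187, -512.853], [-0.187, 0.016, 0.982, -1333.701], [0.0, 0.0, 0.0, 1.0]]
side [[454.6979711359989, 0.0, 319.3920937744244], [0.0, 454.6979711359989, 203.96974595768896], [0.0, 0.0, 1.0]] 0.034192285395820386 [[0.795, -0.606, -0.005, -480.905], [0.36, 0.466, 0.808, -188.584], [-0.487, -0.645, 0.589, -1144.327], [0.0, 0.0, 0.0, 1.0]]
wrist [[346.66809419890467, 0.0, 315.6878685645773], [0.0, 346.66809419890467, 199.4698459761114], [0.0, 0.0, 1.0]] -0.01575143814735929 [[0.345, 0.938, -0.001, -624.15], [-0.909, 0.334, -0.25, 30.881], [-0.234, 0.087, 0.968, -388.794], [0.0, 0.0, 0.0, 1.0]]
{'time_s': 0.15, 'qpos': array([-1.24060064,  0.3327365 , -0.06470335,  1.46072339,  0.02161057,
        1.3499024 , -0.08850806]), 'joint_velocities': array([-1.64302535e-05, -2.06111278e-04, -8.54505547e-04, -1.35391941e-03,
        1.27524227e-03, -2.11189216e-03, -1.20635317e-04]), 'joint_efforts': array([ 1.17273303e-03, -6.23635411e+01,  2.46470893e-02, -3.90140212e+01,
       -6.14555273e-02,  3.71688302e-02,  7.28701502e-05]), 'ee_pos': array([215.8618756 , 586.26195728, 243.94252634]), 'tool_rot': array([-5.51255615e-01, -3.09271285e+00,  1.67352685e-03]), 'wrist_force': array([-0.16921156,  0.01306891,  0.28253978]), 'ft_torque': array([0.03816238, 0.00898872, 0.03855525]), 'grip_width': 86.79828545861928}
```

View pics/a_top.png

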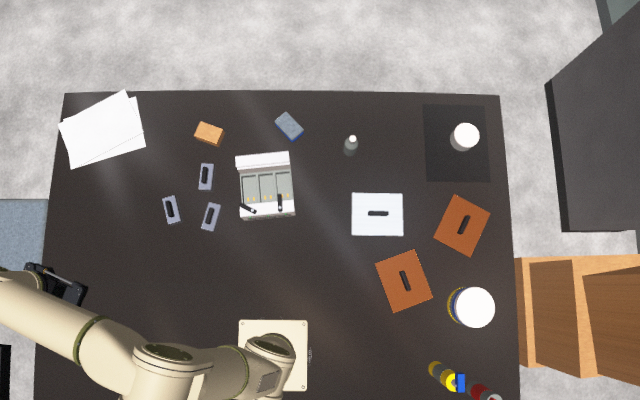

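View pics/a_side.png

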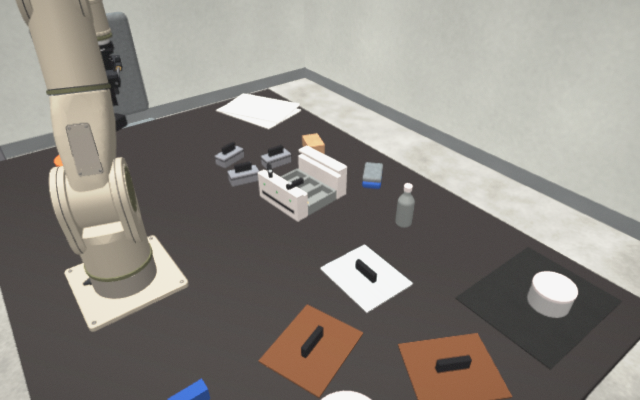

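Top view: dock around (265,185) and three packs at (205,176), (170,210) and (210,216). The carton is at (208,133), the sponge at (289,126) and the bottle at (351,145). There are three cover-like panels: white/silver at (377,214), brown at (403,281) and brown at (462,225). The white/silver one should be the aluminium cover, and I'll confirm that in a crop.

```bash
cat > h.py <<'E'
from workcell import *
import numpy as np, cv2
from scipy.spatial.transform import Rotation as R
def snap(n,save=None):
    c=camera(n); c["bgr"]=c["color"][:,:,::-1].copy()
    if save: cv2.imwrite("pics/"+save,c["bgr"])
    return c
def ray(c,uv):
    d=np.array([c["k1"],0,0,0.])
    p=cv2.undistortPoints(np.array(uv,float).reshape(-1,1,2),c["mtx"],d)[:,0]
    T=c["camera_from_world"]; Rm,t=T[:3,:3],T[:3,3]
    v=np.c_[p[:,0],-p[:,1],-np.ones(len(p))]@Rm
    return -Rm.T@t, v/np.linalg.norm(v,axis=1)[:,None]
def plane(c,uv,z):
    o,v=ray(c,uv); return o+v*((z-o[2])/v[:,2])[:,None]
def tri(*cu):
    "tri((cam,uv),(cam,uv)..) -> point, residual mm"
    A=np.zeros((3,3));b=np.zeros(3);L=[]
    for c,uv in cu:
        o,v=ray(c,[uv]);P=np.eye(3)-np.outer(v[0],v[0]);A+=P;b+=P@o;L.append((P,o))
    x=np.linalg.solve(A,b); return x,max(np.linalg.norm(P@(x-o)) for P,o in L)
def proj(c,X):
    T=c["camera_from_world"];q=np.atleast_2d(X)@T[:3,:3].T+T[:3,3]
    p=np.c_[q[:,0],-q[:,1]]/-q[:,2:];p=p*(1+c["k1"]*(p**2).sum(1))[:,None]
    return p@c["mtx"][:2,:2].T+c["mtx"][:2,2]
def blobs(mask,amin=20):
    cs,_=cv2.findContours(mask.astype(np.uint8),cv2.RETR_EXTERNAL,cv2.CHAIN_APPROX_NONE)
    return [(cv2.minAreaRect(k),cv2.contourArea(k),k) for k in cs if cv2.contourArea(k)>=amin]
def tool():
    o=get_obs(); r=R.from_rotvec(o["tool_rot"]).as_matrix()
    yaw=np.degrees(np.arctan2(r[1,1],r[0,1]))
    print("t",round(o["time_s"],2),"pos",o["ee_pos"].round(1),"jaw-yaw",round(yaw,1),"tilt",r[2].round(3),"F",o["wrist_force"].round(1),"w",round(o["grip_width"],1)); return o
E
python3 - <<'E'
from h import *
c=snap("top");tool()
names=dict(p0=(205,176),p1=(170,210),p2=(210,216),dock=(265,185),cover=(377,214),bottle=(351,145),carton=(208,133),sponge=(289,126))
for k,v in names.items(): print(k,plane(c,[v],60)[0].round(0))
print(blobs.__name__)
a=cv2.resize(c["bgr"][110:330,150:500],None,fx=2.28,fy=2.28,interpolation=cv2.INTER_CUBIC);cv2.imwrite("pics/b.png",a)
E
```

```text
t 0.2 pos [215.9 586.3 244.1] jaw-yaw 69.8 tilt [-0.    -0.001 -1.   ] F [-0.4  0.7 -0.3] w 87.1
p0 [596. 239.  60.]
p1 [476. 353.  60.]
p2 [457. 213.  60.]
dock [566.  30.  60.]
cover [ 469. -351.   60.]
bottle [ 712. -265.   60.]
carton [753. 238.  60.]
sponge [780. -47.  60.]
blobs
```

View pics/b.png

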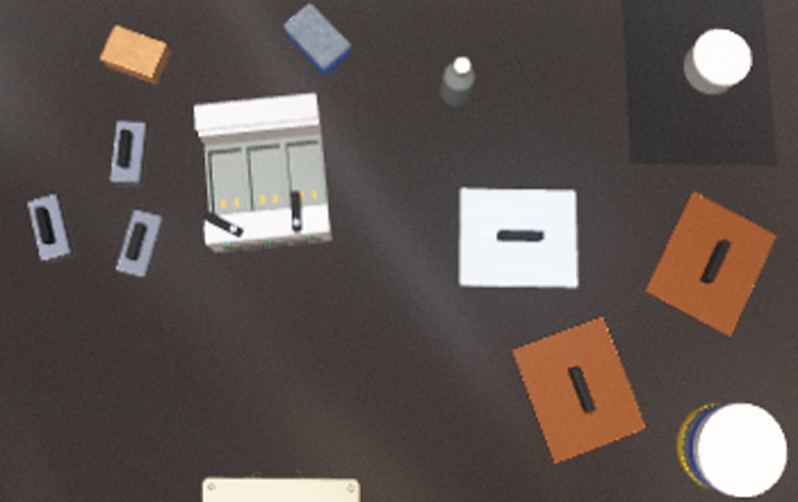

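The crop settles it: the silver-white panel at crop (519,237) is the aluminium cover, and the two brown ones are decoys. The left button points outwards at about 1 rad (pivot (236,230), tip (207,215)). The right one is nearly shut.

```bash
python3 -m inch '1 0.03 -0.03 0.03 4; 1 0.06 -0.06 0.06 8; 1 0.09 -0.09 0.09 12; 1 0.12 -0.12 0.1 16; 1 0.15 -0.15 0.1 20; 1 0.18 -0.18 0.1 20; 1 0.2 -0.21 0.1 20; 1 0.21 -0.24 0.1 20; 1 0.21 -0.26 0.1 20; 1 0.21 -0.26 0.1 20'
python3 - <<'E'
from h import *
tool(); c=snap("wrist","c.png"); T=c["camera_from_world"]; print((-T[:3,:3].T@T[:3,3]).round(0), (-T[2,:3]).round(2))
E
```

```text
time_s: 1.03
ee_pos: [429.6, 319.1, 345.3]
tool_rot: [0.022, 3.14, -0.002]
wrist_force: [-0.5, -0.4, -0.2]
grip_width: 87.2
t 1.03 pos [429.6 319.1 345.3] jaw-yaw 89.2 tilt [-0.002 -0.001 -1.   ] F [-0.5 -0.4 -0.2] w 87.2
[362. 320. 485.] [ 0.25 -0.   -0.97]
```

View pics/c.png

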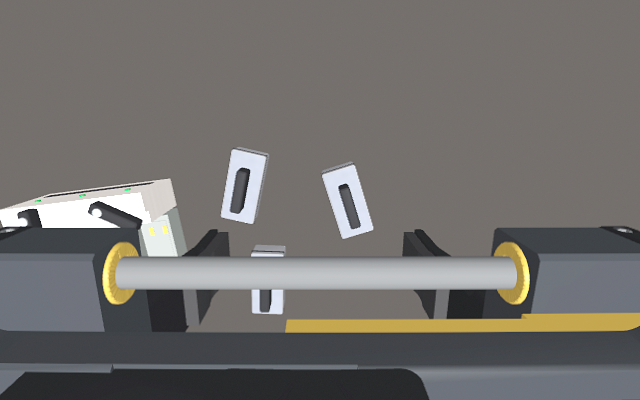

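The wrist view shows two packs clear at (244,187) and (347,202) and a third behind the gripper at (268,285). Image up is toward the robot, so I'll go past the dock to look back at it.

```bash
python3 -m inch '1 0.03 -0.03 0.01 0; 1 0.06 -0.06 0.02 0; 1 0.08 -0.09 0.02 0; 1 0.1 -0.12 0.02 0; 1 0.12 -0.15 0.02 0; 1 0.14 -0.18 0.02 0; 1 0.16 -0.21 0.02 0; 1 0.18 -0.24 0.02 0; 1 0.21 -0.27 0.02 0; 1 0.23 -0.29 0.02 0'
python3 -m inch '1 0.01 0 0 0; 1 0.01 0 0 0; 1 0.01 0 0 0'
python3 - <<'E'
from h import *
tool(); c=snap("wrist","d.png"); np.savez("d.npz",**c)
E
```

```text
time_s: 1.92
ee_pos: [657.3, 34.4, 364.2]
tool_rot: [-0.007, -3.142, 0.001]
wrist_force: [-0.2, -0.2, -0.1]
grip_width: 87.0
time_s: 2.17
ee_pos: [666.1, 37.7, 363.6]
tool_rot: [-0.004, -3.14, -0.0]
wrist_force: [-0.5, -0.6, -0.9]
grip_width: 86.8
t 2.17 pos [666.1  37.7 363.6] jaw-yaw 89.8 tilt [ 0.001  0.    -1.   ] F [-0.5 -0.6 -0.9] w 86.8
```

View pics/d.png

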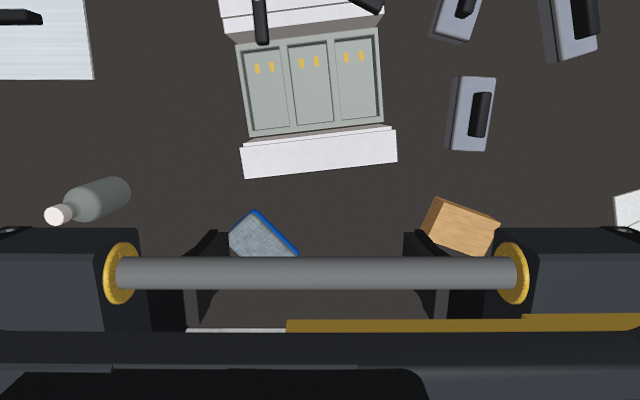

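```bash
python3 -m inch '1 0.03 0.02 0 0; 1 0.05 0.05 0 0; 1 0.05 0.08 0 0; 1 0.05 0.08 0 0; 1 0.05 0.08 0 0; 1 0.05 0.08 0 0'
python3 - <<'E'
from h import *
tool(); c=snap("wrist","e0.png"); np.savez("e.npz",**c)
for f in "de":
    c=dict(np.load(f+".npz")); hsv=cv2.cvtColor(c["bgr"],cv2.COLOR_BGR2HSV)
    w=(hsv[...,2]>205)&(hsv[...,1]<25); w[230:]=0
    for r,a,k in blobs(w,300):
        q=cv2.approxPolyDP(k,0.02*cv2.arcLength(k,True),True)[:,0]; print(f,"white",a,q.tolist())
cv2.imwrite("pics/e.png",np.vstack([dict(np.load("d.npz"))["bgr"][0:200,190:450],c["bgr"][0:200,190:450]]).repeat(2,0).repeat(2,1)[:,:] )
a=c["bgr"][0:230,200:600];cv2.imwrite("pics/e.png",cv2.resize(a,None,fx=2,fy=2,interpolation=cv2.INTER_CUBIC))
E
```

```text
time_s: 2.72
ee_pos: [715.3, 117.3, 365.1]
tool_rot: [0.004, 3.141, 0.0]
wrist_force: [-0.3, -0.1, 0.5]
grip_width: 87.0
t 2.72 pos [715.3 117.3 365.1] jaw-yaw 89.9 tilt [-0.  0. -1.] F [-0.3 -0.1  0.5] w 87.0
d white 661.0 [[639, 190], [615, 197], [618, 225], [628, 225], [639, 219]]
d white 5293.0 [[395, 131], [244, 143], [244, 175], [396, 161]]
d white 371.5 [[252, 16], [223, 19], [225, 32], [253, 29]]
d white 1249.5 [[372, 14], [347, 3], [267, 16], [271, 27]]
d white 421.5 [[266, 1], [267, 10], [346, 0]]
d white 439.5 [[219, 0], [221, 16], [251, 12], [250, 0]]
d white 5989.0 [[0, 0], [43, 18], [0, 26], [0, 78], [91, 78], [81, 0]]
e white 2671.0 [[639, 168], [573, 200], [581, 225], [639, 229]]
e white 1925.5 [[639, 143], [569, 164], [573, 197], [639, 165]]
e white 5305.0 [[325, 84], [168, 103], [173, 132], [328, 117]]
e white 998.5 [[0, 0], [0, 40], [28, 40], [22, 1]]
```

View pics/e.png

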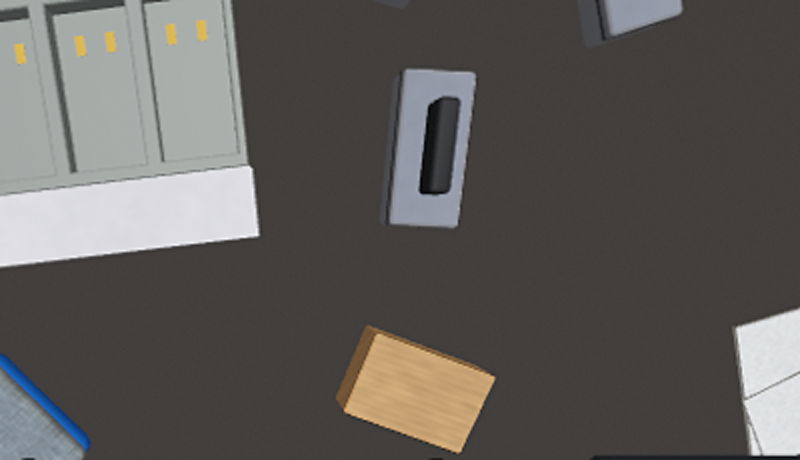

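```bash
python3 - <<'E'
from h import *
d,e=[dict(np.load(f+".npz")) for f in "de"]
def sub(c,p,w=4):
    g=cv2.cvtColor(c["bgr"],cv2.COLOR_BGR2GRAY);q=np.array(p,np.float32).reshape(-1,1,2).copy()
    return cv2.cornerSubPix(g,q,(w,w),(-1,-1),(cv2.TERM_CRITERIA_EPS+cv2.TERM_CRITERIA_COUNT,50,.01))[:,0]
pd=sub(d,[(243,178),(397,161),(395,128),(383,121)]);pe=sub(e,[(173,135),(329,118),(325,84),(322,80)])
print(pd.round(1).tolist(),pe.round(1).tolist())
X=[]
for a,b in zip(pd,pe): x,r=tri((d,a),(e,b));X.append(x);print(x.round(1),round(r,1))
print("width",np.linalg.norm(X[0]-X[1]))
for n,c in(("d",d),("e",e)):
    P=plane(c,(pd if n=="d" else pe)[:2],102); u=P[0]-P[1]; print(n,P.round(1).tolist(),np.linalg.norm(u),np.degrees(np.arctan2(u[1],u[0])))
a=cv2.resize(d["bgr"][0:190,200:420],None,fx=3.1,fy=3.1,interpolation=cv2.INTER_CUBIC);cv2.imwrite("pics/d2.png",a)
E
```

```text
[[244.39999389648438, 178.60000610351562], [397.0, 161.3000030517578], [393.20001220703125, 128.60000610351562], [381.70001220703125, 123.80000305175781]] [[173.3000030517578, 136.1999969482422], [329.1000061035156, 117.5999984741211], [325.29998779296875, 83.19999694824219], [325.20001220703125, 83.0]]
[676.4 -46.9 101.1] 0.2
[656.2 132.2 100.8] 0.0
[618.8 127.7  93.4] 0.4
[614.7 128.6  20.3] 2.1
width 180.25938242935646
d [[676.1, -46.7, 102.0], [656.1, 131.9, 102.0]] 179.66339370495987 -83.61765631956148
e [[676.4, -46.7, 102.0], [656.2, 132.2, 102.0]] 179.9600719583013 -83.53793990101819
```

View pics/d2.png

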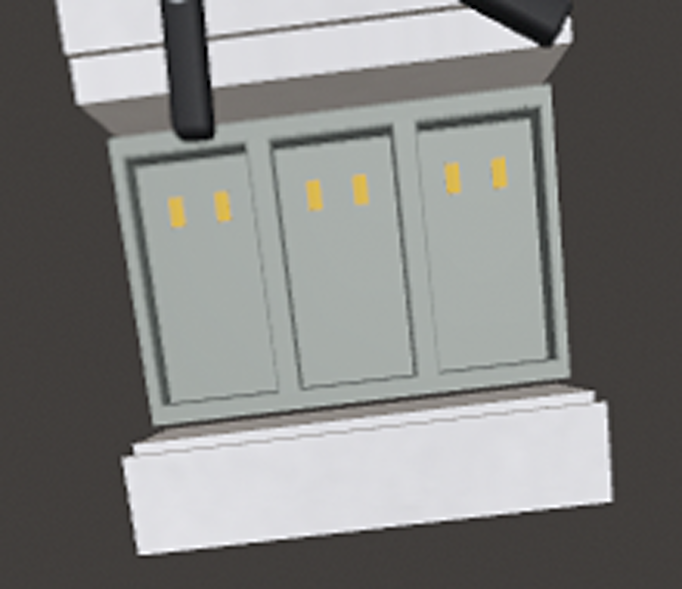

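The dock is found: triangulated lip height 101 mm (102 in text) and width 180.3 mm (180 in text). I'll store the frame, check it by reprojecting pocket corners, and work out the button sweep points.

```bash
cat >> h.py <<'E'
M=np.array([666.25,42.65]); A=np.radians(-173.55); DX=np.array([np.cos(A),np.sin(A)]); DY=np.array([-DX[1],DX[0]]); O=M+102*DX
def d2w(x,y,z=0): return np.r_[O+x*DX+y*DY,z]
def w2d(p): return np.array([(np.array(p)[:2]-O)@DX,(np.array(p)[:2]-O)@DY])
E
python3 - <<'E'
from h import *
d=dict(np.load("d.npz")); print(O, proj(d,[d2w(-50,25,34),d2w(-50,-25,34),d2w(50,-25,34),d2w(50,25,34)]).round(1).tolist(), "expect (296.8,125.5),(333.2,121.3)")
c=snap("top"); 
g=cv2.cvtColor(c["bgr"],cv2.COLOR_BGR2GRAY)
for nm,y in(("L",-45),("R",45)):
    p=d2w(88,y,106);uv=proj(c,p)[0].astype(int); m=np.zeros_like(g);m[uv[1]-25:uv[1]+12,uv[0]-25:uv[0]+25]=g[uv[1]-25:uv[1]+12,uv[0]-25:uv[0]+25]<60
    L,W=cv2.connectedComponents(m); 
    for i in range(1,L):
        ys,xs=np.where(W==i)
        if 20<len(xs)<400:
            q=np.array([w2d(t) for t in plane(c,np.c_[xs,ys],104)])-[88,y]
            if np.hypot(*q.T).min()<15:
                k=np.argmax(np.hypot(*q.T)); print(nm,len(xs),"tip rel",q[k].round(0),"angle",np.arctan2(np.sign(y)*q.mean(0)[1],-q.mean(0)[0]).round(2))
w=[(50,15),(50,75),(50,78),(75.5,78),(60,78),(38,-78),(75.5,-78),(60,-78)]
for a in w: print(a,((d2w(*a)[:2]-[715.9,116.5])/1000).round(3))
E
```

```text
[564.89563289  31.19171619] [[296.5, 125.2], [334.0, 120.7], [325.8, 39.7], [286.3, 44.6]] expect (296.8,125.5),(333.2,121.3)
(50, 15) [-0.199 -0.106]
(50, 75) [-0.192 -0.165]
(50, 78) [-0.192 -0.168]
(75.5, 78) [-0.217 -0.171]
(60, 78) [-0.202 -0.17 ]
(38, -78) [-0.198 -0.012]
(75.5, -78) [-0.235 -0.016]
(60, -78) [-0.219 -0.015]
```

```bash
python3 -m inch '0 -0.04 0 -0.03 3; 0 -0.08 -0.005 -0.07 6.5; 0 -0.12 -0.01 -0.1 6.5; 0 -0.16 -0.012 -0.13 6.5; 0 -0.198 -0.012 -0.16 6.5; 0 -0.198 -0.012 -0.19 6.5; 0 -0.198 -0.012 -0.22 6.5; 0 -0.198 -0.012 -0.249 6.5; 0 -0.198 -0.012 -0.249 6.5; 0 -0.198 -0.012 -0.249 6.5'
python3 -m inch '0 -0.012 -0.001 0 0; 0 -0.025 -0.003 0 0; 0 -0.037 -0.004 0 0; 0 -0.037 -0.004 0 0; 0 -0.037 -0.004 0 0; 0 -0.01 0 0 0; 0 -0.01 0 0.04 0; 0 -0.01 -0.03 0.05 0; 0 -0.005 -0.06 0.05 0; 0 -0.001 -0.094 0.05 0'
python3 -m inch '0 0 0 -0.025 0; 0 0 0 -0.05 0; 0 0 0 -0.05 0; 0 0.002 -0.02 -0.05 0; 0 0.004 -0.04 -0.05 0; 0 0.007 -0.062 -0.05 0; 0 0.007 -0.062 -0.05 0; 0 -0.006 -0.063 -0.05 0; 0 -0.018 -0.065 -0.05 0; 0 -0.018 -0.065 -0.05 0'
python3 -m inch '0 0 0 0 0; 0 0.015 0 0 0; 0 0.015 0 0.03 0; 0 0.04 0 0.07 0;  0 0.08 0 0.1 0; 0 0.12 0.03 0.13 0; 0 0.15 0.06 0.16 0; 0 0.18 0.09 0.19 0; 0 0.2 0.1 0.23 0; 1 0.2 0.1 0.25 0'
python3 - <<'E'
from h import *
tool(); c=snap("wrist","f0.png"); np.savez("f.npz",**c)
cv2.imwrite("pics/f.png",c["bgr"][:230])
E
```

```text
time_s: 3.65
ee_pos: [516.6, 103.6, 114.7]
tool_rot: [0.171, -3.134, 0.001]
wrist_force: [0.1, 0.1, 0.7]
grip_width: 28.2
time_s: 4.48
ee_pos: [519.4, 9.9, 169.5]
tool_rot: [-0.174, 3.131, 0.001]
wrist_force: [0.8, -0.6, 0.3]
grip_width: 0.8
time_s: 5.32
ee_pos: [501.0, -57.8, 119.3]
tool_rot: [-0.166, 3.13, -0.004]
wrist_force: [2.8, -1.7, 0.4]
grip_width: 0.2
time_s: 6.15
ee_pos: [689.4, 41.8, 346.0]
tool_rot: [0.178, -3.135, -0.002]
wrist_force: [1.2, -0.8, 0.0]
grip_width: 2.4
t 6.15 pos [689.4  41.8 346. ] jaw-yaw 96.5 tilt [ 0.002  0.001 -1.   ] F [ 1.2 -0.8  0. ] w 2.4
```

View pics/f.png

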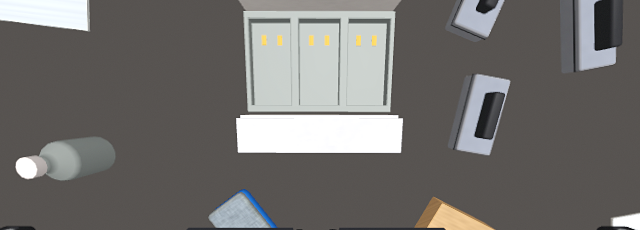

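The pockets are clear, and both turnbuttons have left the view over them. Now I'll measure the packs from two wrist positions.

```bash
python3 -m inch '1 -0.03 0.03 0 0; 1 -0.06 0.06 0 0; 1 -0.08 0.09 0 0; 1 -0.1 0.12 0 0; 1 -0.12 0.15 0 0; 1 -0.139 0.18 0 0; 1 -0.139 0.21 0 0; 1 -0.139 0.235 0 0; 1 -0.139 0.235 0 0; 1 -0.139 0.235 0 0'
cat > packs.py <<'E'
from h import *
def find(c,zt=36,lim=228):
    hsv=cv2.cvtColor(c["bgr"],cv2.COLOR_BGR2HSV);H,S,V=[hsv[...,i].astype(int) for i in range(3)]
    m=(V>150)&(S>15)&(S<70)&(H>105)&(H<135); m[lim:]=0
    m=cv2.morphologyEx(m.astype(np.uint8),cv2.MORPH_OPEN,np.ones((2,2)))
    out=[]
    for r,a,k in blobs(m,150):
        (cx,cy),(w,h),_=r
        P=plane(c,k[:,0]+0.0,zt); rr=cv2.minAreaRect(P[:,:2].astype(np.float32)); b=cv2.boxPoints(rr)
        e=[b[1]-b[0],b[2]-b[1]]; L=max(e,key=np.linalg.norm); an=np.degrees(np.arctan2(L[1],L[0]))
        an=(an+90)%180-90
        out.append((np.array(rr[0]),an,sorted(rr[1]),r[0],a))
    return out
E
python3 - <<'E'
from packs import *
tool(); c=snap("wrist","g1.png");np.savez("g1.npz",**c)
for z in find(c): print(z)
E
python3 -m inch '1 0.02 0.03 0 0; 1 0.03 0.06 0 0; 1 0.03 0.08 0 0; 1 0.03 0.08 0 0; 1 0.03 0.08 0 0; 1 0.03 0.08 0 0'
python3 - <<'E'
from packs import *
tool(); c=snap("wrist","g2.png");np.savez("g2.npz",**c)
for z in find(c): print(z)
cv2.imwrite("pics/g.png",np.vstack([dict(np.load("g1.npz"))["bgr"][:230],c["bgr"][:230]]))
c=snap("top")
for z in find(c,36,400): print(z)
E
```

```text
time_s: 7.03
ee_pos: [549.1, 274.8, 345.4]
tool_rot: [-0.178, 3.136, 0.001]
wrist_force: [-0.3, -0.6, 0.7]
grip_width: 69.8
t 7.03 pos [549.1 274.8 345.4] jaw-yaw 96.5 tilt [-0.  0. -1.] F [-0.3 -0.6  0.7] w 69.8
(array([601.70751953, 246.99067688]), np.float32(-2.8671722), [42.88727951049805, 87.06475830078125], (291.1999816894531, 199.10000610351562), 1297.5)
(array([485.324646  , 361.93292236]), np.float32(17.135849), [42.83494567871094, 92.58259582519531], (390.2760009765625, 120.45986938476562), 2408.5)
(array([461.82928467, 221.15228271]), np.float32(-13.791321), [43.026432037353516, 93.2470474243164], (281.0, 88.0), 2598.0)
time_s: 7.58
ee_pos: [580.6, 351.0, 345.2]
tool_rot: [-0.169, 3.136, -0.001]
wrist_force: [0.2, -0.7, -0.1]
grip_width: 86.9
t 7.58 pos [580.6 351.  345.2] jaw-yaw 96.2 tilt [-0.001 -0.001 -1.   ] F [ 0.2 -0.7 -0.1] w 86.9
(array([604.62762451, 246.88246155]), np.float32(-2.8747635), [43.11237716674805, 92.57672882080078], (235.2831573486328, 172.03250122070312), 2178.0)
(array([485.38766479, 361.97299194]), np.float32(17.112114), [42.92655944824219, 92.40684509277344], (333.02703857421875, 87.16216278076172), 2597.0)
(array([462.00469971, 221.37289429]), np.float32(-13.830109), [42.67155838012695, 92.94869232177734], (220.46224975585938, 54.13207244873047), 2742.0)
(array([457.1293335 , 214.03396606]), np.float32(-13.713242), [41.833648681640625, 93.44805908203125], (211.57797241210938, 217.0734100341797), 156.0)
```

View pics/g.png

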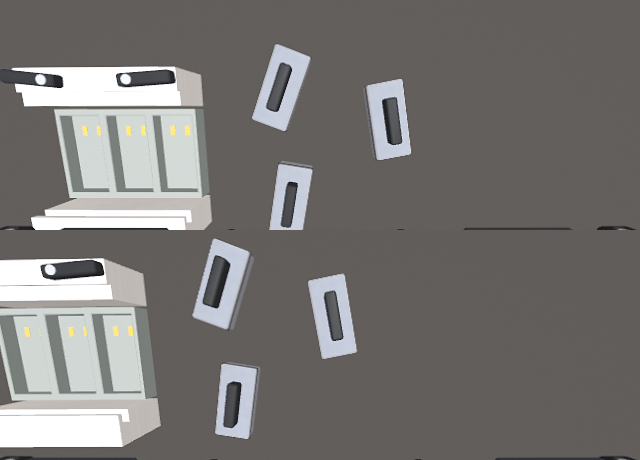

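Two views with 80 mm parallax agree to 0.3 mm with the pack tops at z=36. Both buttons are past 1.57 rad: left pivot (126,79) and tip (174,75), right pivot (40,79) and tip (0,75). Picking pack A first.

```bash
python3 -m inch '0.6 0.012 -0.03 -0.03 -4; 0.6 0.024 -0.06 -0.06 -9.2; 0.6 0.024 -0.09 -0.09 -9.2; 0.6 0.024 -0.104 -0.12 -9.2; 0.6 0.024 -0.104 -0.15 -9.2; 0.6 0.024 -0.104 -0.18 -9.2; 0.6 0.024 -0.104 -0.21 -9.2; 0.6 0.024 -0.104 -0.23 -9.2; 0.6 0.024 -0.104 -0.23 -9.2; 0.6 0.024 -0.104 -0.23 -9.2'; python3 -c "
from h import *;tool()"
```

```text
time_s: 8.52
ee_pos: [603.8, 247.9, 114.6]
tool_rot: [-0.082, -3.14, 0.001]
wrist_force: [0.1, 1.0, 1.4]
grip_width: 52.4
t 8.52 pos [603.8 247.9 114.6] jaw-yaw 87.0 tilt [ 0.001 -0.001 -1.   ] F [0.1 1.  1.4] w 52.4
```

```bash
python3 -m inch '0.6 0.001 -0.001 -0.03 0; 0.6 0.001 -0.001 -0.0525 0; 0.6 0.001 -0.001 -0.0525 0; 0 0.001 -0.001 -0.0525 0; 0 0.001 -0.001 -0.0525 0; 0 0.001 -0.001 -0.0525 0; 0 0.001 -0.001 -0.0525 0; 0 0.001 -0.001 -0.0525 0; 0 0.001 -0.001 -0.0525 0; 0 0.001 -0.001 -0.0525 0'; 
python3 -m inch '0 0 0 0 0; 0 0 0 0.02 0; 0 0 0 0.05 0; 0 0 0 0.08 0; 0 0 0 0.11 0; 0 0 0 0.11 0'
python3 -c "
from h import *;o=tool();print([ (d2w(0,y)[:2]-o['ee_pos'][:2]).round(1) for y in(-60,0,60)])"
```

```text
time_s: 9.35
ee_pos: [605.2, 247.7, 62.3]
tool_rot: [0.08, 3.14, -0.0]
wrist_force: [0.3, 0.8, -2.9]
grip_width: 14.0
time_s: 9.85
ee_pos: [607.4, 248.9, 178.3]
tool_rot: [0.08, 3.133, 0.007]
wrist_force: [1.6, 0.1, -3.0]
grip_width: 13.7
t 9.85 pos [607.4 248.9 178.3] jaw-yaw 87.1 tilt [-0.007  0.005 -1.   ] F [ 1.6  0.1 -3. ] w 13.7
[array([ -49.3, -158.1]), array([ -42.5, -217.8]), array([ -35.8, -277.4])]
```

```bash
python3 -m inch '0 -0.004 -0.03 0 3; 0 -0.008 -0.06 0 6; 0 -0.012 -0.1 0 9.3; 0 -0.016 -0.14 0 9.3; 0 -0.02 -0.18 0 9.3; 0 -0.024 -0.21 0 9.3; 0 -0.03 -0.25 0 9.3; 0 -0.034 -0.276 0 9.3; 0 -0.034 -0.276 0 9.3; 0 -0.034 -0.276 0 9.3'; python3 -m inch '0 0 0 0 0; 0 0 0 -0.01 0; 0 0 0 -0.02 0; 0 0 0 -0.02 0; 0 0 0 -0.02 0;0 0 0 -0.02 0'
python3 -c "
from h import *;o=tool();print((d2w(0,60)[:2]-o['ee_pos'][:2]).round(1))
c=snap('wrist','hh.png');a=snap('top');b=a['bgr'][130:240,140:320];s=snap('side');e=s['bgr'][100:230,200:380];f=lambda x:cv2.resize(x,(400,260),interpolation=cv2.INTER_CUBIC);cv2.imwrite('pics/h.png',np.hstack([f(b),f(e)]))"
```

```text
time_s: 10.68
ee_pos: [570.4, -29.9, 171.5]
tool_rot: [0.169, -3.136, 0.0]
wrist_force: [0.4, 0.5, -2.0]
grip_width: 13.8
time_s: 11.18
ee_pos: [570.9, -27.7, 151.6]
tool_rot: [0.176, -3.136, 0.0]
wrist_force: [-0.4, -0.8, -2.5]
grip_width: 13.8
t 11.18 pos [570.9 -27.7 151.6] jaw-yaw 96.4 tilt [ 0.001 -0.    -1.   ] F [-0.4 -0.8 -2.5] w 13.8
[ 0.7 -0.8]
```

View pics/h.png

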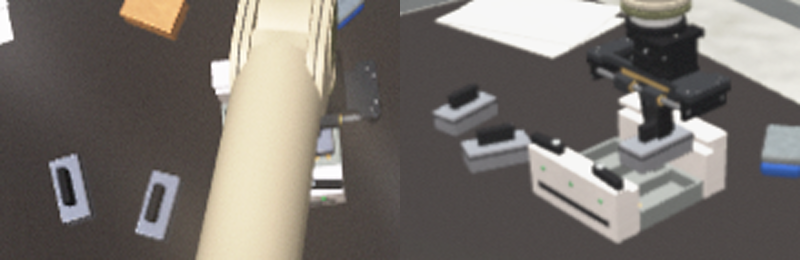

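The held pack is level above the right-hand pocket. Lowering it with a force check.

```bash
python3 -m inch '0 0.001 -0.001 -0.02 0; 0 0.001 -0.001 -0.04 0; 0 0.001 -0.001 -0.05 0; 0 0.001 -0.001 -0.056 0; 0 0.001 -0.001 -0.06 0; 0 0.001 -0.001 -0.064 0; 0 0.001 -0.001 -0.068 0; 0 0.001 -0.001 -0.072 0; 0 0.001 -0.001 -0.076 0; 0 0.001 -0.001 -0.076 0'; python3 -m inch '0 0 0 -0.002 0; 0 0 0 -0.003 0; 0 0 0 -0.003 0; 0 0 0 -0.003 0'
```

```text
time_s: 12.17
ee_pos: [571.7, -28.9, 75.2]
tool_rot: [0.175, -3.136, -0.0]
wrist_force: [-0.5, -0.4, -3.2]
grip_width: 13.7
time_s: 12.5
ee_pos: [572.0, -29.0, 73.0]
tool_rot: [-0.175, 3.137, 0.0]
wrist_force: [-1.2, -0.3, -1.8]
grip_width: 14.2
```

```bash
python3 -m inch '0 0 0 -0.001 0; 0.38 0 0 -0.001 0; 0.38 0 0 -0.001 0; 0.38 0 0 -0.001 0; 0.38 0 0 0.005 0; 0.38 0 0 0.03 0; 0.38 0 0 0.07 0; 0.38 0 0.0 0.11 0; 0.38 -0.01 0.03 0.11 -5; 0.38 -0.02 0.06 0.11 -10'
python3 -m inch '0.6 -0.02 0.04 0 -5; 0.6 -0.04 0.08 0 -10.2; 0.6 -0.06 0.12 0 -10.2; 0.6 -0.08 0.16 0 -10.2; 0.6 -0.09 0.19 0 -10.2; 0.6 -0.09 0.19 -0.03 -10.2; 0.6 -0.09 0.19 -0.06 -10.2; 0.6 -0.09 0.19 -0.06 -10.2; 0.6 -0.09 0.19 -0.06 -10.2'
python3 - <<'E'
from packs import *
o=tool();print((np.array([462,221.3])-o['ee_pos'][:2]).round(1))
c=snap("side","i_side.png")
c=snap("wrist","i.png")
for z in find(c): print(z)
E
```

```text
time_s: 13.33
ee_pos: [553.6, 29.8, 186.4]
tool_rot: [0.112, 3.134, 0.002]
wrist_force: [0.0, 1.2, -0.9]
grip_width: 33.1
time_s: 14.08
ee_pos: [461.5, 220.3, 122.8]
tool_rot: [-0.378, -3.117, 0.003]
wrist_force: [1.1, -1.1, 0.9]
grip_width: 52.4
t 14.08 pos [461.5 220.3 122.8] jaw-yaw 76.2 tilt [ 0.001 -0.002 -1.   ] F [ 1.1 -1.1  0.9] w 52.4
[0.5 1. ]
(array([445.22360229, 224.37672424]), np.float32(-13.867844), [42.227882385253906, 59.063018798828125], (315.5, 185.0), 3917.0)
(array([482.02645874, 360.1239624 ]), np.float32(17.184708), [42.55680847167969, 87.02928161621094], (520.2515869140625, 186.90371704101562), 3640.5)
```

```bash
python3 -m inch '0.6 0.001 0.001 -0.03 0; 0.6 0.001 0.001 -0.06 0; 0.6 0.001 0.001 -0.06 0; 0 0.001 0.001 -0.06 0; 0 0.001 0.001 -0.06 0; 0 0.001 0.001 -0.06 0; 0 0.001 0.001 -0.06 0; 0 0.001 0.001 -0.06 0; 0 0.001 0.001 -0.06 0; 0 0.001 0.001 -0.06 0'
python3 -c "
from h import *;o=tool()"
python3 -m inch '0 0 0 0 0; 0 0 0 0.02 0; 0 0 0 0.05 0; 0 0 0 0.08 0; 0 0 0 0.11 0; 0 0 0 0.11 0; 0 0 0 0.11 0; 0 0 0 0.11 0'
python3 -c "
from h import *;o=tool();print((d2w(0,0)[:2]-o['ee_pos'][:2]).round(1))"
```

```text
time_s: 15.02
ee_pos: [463.0, 221.5, 63.2]
tool_rot: [0.378, 3.119, -0.001]
wrist_force: [0.3, -2.3, -2.1]
grip_width: 13.7
t 15.02 pos [463.  221.5  63.2] jaw-yaw 76.2 tilt [-0. -0. -1.] F [ 0.3 -2.3 -2.1] w 13.7
time_s: 15.68
ee_pos: [462.2, 221.8, 171.6]
tool_rot: [-0.377, -3.117, 0.002]
wrist_force: [-1.5, 0.7, -4.2]
grip_width: 13.8
t 15.68 pos [462.2 221.8 171.6] jaw-yaw 76.2 tilt [ 0.001 -0.001 -1.   ] F [-1.5  0.7 -4.2] w 13.8
[ 102.7 -190.6]
```

```bash
python3 -m inch '0 0.03 -0.01 0.01 5; 0 0.06 -0.02 0.02 10; 0 0.085 -0.04 0.02 15; 0 0.1025 -0.07 0.02 20.2; 0 0.1025 -0.1 0.01 20.2; 0 0.1025 -0.14 0 20.2; 0 0.1025 -0.17 0 20.2; 0 0.1025 -0.1905 0 20.2; 0 0.1025 -0.1905 -0.02 20.2; 0 0.1025 -0.1905 -0.03 20.2'; python3 -m inch '0 0 0 -0.01 0; 0 0 0 -0.02 0; 0 0 0 -0.025 0; 0 0 0 -0.025 0; 0 0 0 -0.025 0; 0 0 0 -0.025 0'
python3 -c "
from h import *;o=tool();print((d2w(0,0)[:2]-o['ee_pos'][:2]).round(1))"
```

```text
time_s: 16.52
ee_pos: [564.0, 29.6, 139.6]
tool_rot: [0.17, -3.133, 0.001]
wrist_force: [-0.7, 1.6, -4.4]
grip_width: 14.0
time_s: 17.02
ee_pos: [565.9, 31.9, 118.4]
tool_rot: [-0.176, 3.136, 0.0]
wrist_force: [0.3, -0.3, -4.2]
grip_width: 14.0
t 17.02 pos [565.9  31.9 118.4] jaw-yaw 96.4 tilt [-0.001  0.    -1.   ] F [ 0.3 -0.3 -4.2] w 14.0
[-1.  -0.7]
```

```bash
python3 -m inch '0 0 -0.001 -0.01 0; 0 0 -0.001 -0.016 0; 0 0 -0.001 -0.02 0; 0 0 -0.001 -0.024 0; 0 0 -0.001 -0.028 0; 0 0 -0.001 -0.032 0; 0 0 -0.001 -0.036 0; 0 0 -0.001 -0.040 0; 0 0 -0.001 -0.044 0; 0 0 -0.001 -0.044 0'; python3 -m inch '0 0 0 -0.001 0; 0 0 0 -0.001 0; 0 0 0 -0.001 0'
```

```text
time_s: 17.85
ee_pos: [572.3, 31.2, 80.0]
tool_rot: [-0.174, 3.122, 0.003]
wrist_force: [4.9, -0.3, 31.6]
grip_width: 13.8
time_s: 18.1
ee_pos: [572.4, 31.2, 79.9]
tool_rot: [-0.174, 3.121, 0.003]
wrist_force: [0.9, -0.6, 40.6]
grip_width: 13.7
```

It's caught on the rim: 32–41 N and 6 mm too high. Lifting off to look.

```bash
python3 -m inch '0 0 0 0.01 0; 0 0 0 0.03 0; 0 0 0 0.05 0; 0 0 0 0.05 0; 0 0 0 0.05 0; 0 0 0 0.05 0'
python3 -c "
from h import *;o=tool();print((d2w(0,0)[:2]-o['ee_pos'][:2]).round(1))
c=snap('wrist');np.savez('j.npz',**c);a=snap('side');b=cv2.resize(a['bgr'][110:230,225:375],(600,480),interpolation=cv2.INTER_CUBIC);cv2.imwrite('pics/j.png',b)
cv2.imwrite('pics/j2.png',c['bgr'])"
```

```text
time_s: 18.6
ee_pos: [564.7, 30.5, 121.5]
tool_rot: [0.175, -3.135, 0.0]
wrist_force: [-0.4, -0.4, -4.5]
grip_width: 13.7
t 18.6 pos [564.7  30.5 121.5] jaw-yaw 96.4 tilt [ 0.002  0.    -1.   ] F [-0.4 -0.4 -4.5] w 13.7
[0.2 0.7]
```

View pics/j.png

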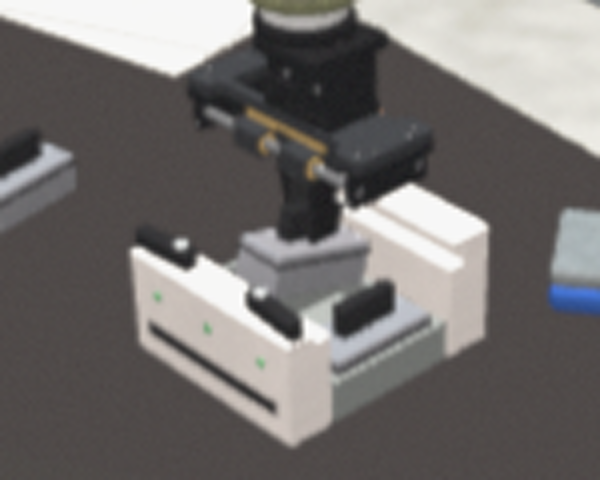

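The held pack looks pitched in the jaws. I'll set it flat on the free desk spot at the final yaw, re-measure and re-grip.

```bash
python3 -m inch '0 0.005 0.03 0.03 0; 0 0.01 0.06 0.03 0; 0 0.015 0.1 0.03 0; 0 0.02 0.14 0.03 0; 0 0.03 0.18 0.03 0; 0 0.035 0.215 0.02 0; 0 0.035 0.215 -0.02 0; 0 0.035 0.215 -0.045 0; 0 0.035 0.215 -0.045 0; 0 0.035 0.215 -0.045 0'; python3 -m inch '0 0 0 -0.004 0; 0 0 0 -0.008 0; 0 0 0 -0.011 0; 0 0 0 -0.013 0; 0 0 0 -0.013 0; 0.5 0 0 -0.013 0; 0.6 0 0 -0.012 0; 0.6 0 0 0.01 0; 0.6 0 0 0.05 0; 0.6 0 0 0.09 0'
python3 -m inch '1 0.03 0 0.04 0; 1 0.04 0 0.08 0; 1 0.04 0.01 0.12 0; 1 0.04 0.01 0.16 0; 1 0.04 0.01 0.19 0; 1 0.04 0.01 0.19 0; 1 0.04 0.01 0.19 0; 1 0.04 0.01 0.19 0'
python3 - <<'E'
from packs import *
tool(); c=snap("wrist","k1.png")
for z in find(c): print(z)
E
python3 -m inch '1 0.0 -0.03 0 0; 1 0.0 -0.06 0 0; 1 0.0 -0.06 0 0; 1 0.0 -0.06 0 0; 1 0.0 -0.06 0 0'
python3 - <<'E'
from packs import *
tool(); c=snap("wrist","k2.png");np.savez("k2.npz",**c)
for z in find(c): print(z)
print("seated",[(z[0].round(1),w2d(z[0]).round(1),z[1],z[3]) for z in find(c,46)])
a=snap("side");cv2.imwrite("pics/k.png",np.vstack([c["bgr"][:230],a["bgr"][60:260]]))
E
```

```text
time_s: 19.53
ee_pos: [599.2, 244.8, 75.8]
tool_rot: [0.175, -3.133, 0.003]
wrist_force: [-0.4, -0.3, -2.5]
grip_width: 13.9
time_s: 20.37
ee_pos: [600.0, 245.1, 168.7]
tool_rot: [0.174, -3.135, 0.001]
wrist_force: [1.5, -0.0, 0.8]
grip_width: 39.0
time_s: 21.03
ee_pos: [640.5, 255.4, 357.8]
tool_rot: [-0.175, 3.136, 0.0]
wrist_force: [-0.1, 0.5, 0.6]
grip_width: 85.5
t 21.03 pos [640.5 255.4 357.8] jaw-yaw 96.4 tilt [-0.  0. -1.] F [-0.1  0.5  0.6] w 85.5
(array([593.76049805, 246.23361206]), np.float32(5.629532), [41.90414810180664, 92.53727722167969], (313.0, 125.0), 2275.0)
(array([571.67510986, -33.51703262]), np.float32(6.2262497), [43.754451751708984, 94.988037109375], (96.77999114990234, 82.95999908447266), 1456.5)
(array([485.23620605, 362.11462402]), np.float32(17.062767), [42.66071701049805, 93.06128692626953], (415.66705322265625, 46.79482650756836), 2637.0)
time_s: 21.5
ee_pos: [640.1, 195.9, 356.9]
tool_rot: [0.175, -3.135, -0.0]
wrist_force: [0.2, 0.3, 1.0]
grip_width: 87.0
t 21.5 pos [640.1 195.9 356.9] jaw-yaw 96.4 tilt [ 0.002  0.    -1.   ] F [0.2 0.3 1. ] w 87.0
(array([593.76025391, 245.61769104]), np.float32(6.2581253), [42.94780349731445, 92.69609069824219], (357.9836120605469, 130.81967163085938), 2275.0)
(array([572.29919434, -32.55277252]), np.float32(6.144829), [43.744564056396484, 94.1795654296875], (143.52587890625, 89.08353424072266), 1452.0)
(array([485.16235352, 361.75897217]), np.float32(17.240425), [43.19355773925781, 93.52680206298828], (462.513916015625, 53.64381408691406), 2624.0)
seated [(array([593.3, 244.4]), array([ -52.2, -208.6]), np.float32(6.2581177), (357.9836120605469, 130.81967163085938)), (array([572.3, -27.8]), array([-0.8, 59.4]), np.float32(6.144829), (143.52587890625, 89.08353424072266)), (array([487.1, 358. ]), array([  40.6, -333.5]), np.float32(17.240417), (462.513916015625, 53.64381408691406))]
```

View pics/k.png

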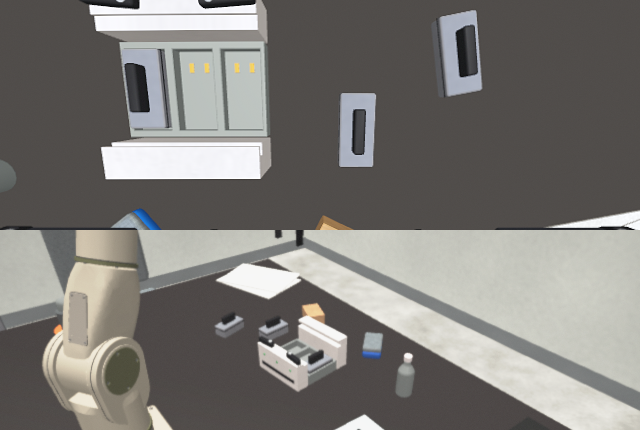

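Pack A sits at (-0.8, 59.4) in the dock frame with yaw within 0.3°. Pack C had slid 6 mm along its bar in the jaws and is now flat at (593.8,245.7), 6.2°. Re-gripping it, slightly deeper.

```bash
python3 -m inch '0.6 -0.02 0.02 -0.04 0; 0.6 -0.04 0.04 -0.08 0; 0.6 -0.0465 0.05 -0.12 0; 0.6 -0.0465 0.05 -0.16 0; 0.6 -0.0465 0.05 -0.2 0; 0.6 -0.0465 0.05 -0.24 0; 0.6 -0.0465 0.05 -0.24 0; 0.6 -0.0465 0.05 -0.24 0; 0.6 -0.0465 0.05 -0.24 0; 0.6 -0.0465 0.05 -0.24 0'
python3 -c "
from packs import *;o=tool();print((np.array([593.8,245.7])-o['ee_pos'][:2]).round(1))
print(find(snap('wrist')))"
```

```text
time_s: 22.43
ee_pos: [595.7, 246.3, 121.0]
tool_rot: [-0.175, 3.133, 0.003]
wrist_force: [-0.4, -0.2, 1.1]
grip_width: 52.3
t 22.43 pos [595.7 246.3 121. ] jaw-yaw 96.4 tilt [-0.004  0.002 -1.   ] F [-0.4 -0.2  1.1] w 52.3
[-1.9 -0.6]
[(array([576.70349121, 243.25241089]), np.float32(6.3420563), [42.266380310058594, 60.195560455322266], (314.4999694824219, 183.49996948242188), 4090.0), (array([488.97875977, 362.13238525]), np.float32(17.428726), [42.480777740478516, 83.6715087890625], (522.2727661132812, 67.83367919921875), 4733.0)]
```

```bash
python3 -m inch '0.6 -0.0015 -0.0005 -0.03 0; 0.6 -0.0015 -0.0005 -0.06 0; 0.6 -0.0015 -0.0005 -0.06 0;  0.6 -0.0015 -0.0005 -0.06 0; 0 -0.0015 -0.0005 -0.06 0; 0 -0.0015 -0.0005 -0.06 0; 0 -0.0015 -0.0005 -0.06 0; 0 -0.0015 -0.0005 -0.06 0; 0 -0.0015 -0.0005 -0.06 0; 0 -0.0015 -0.0005 -0.06 0'
python3 -c "
from h import *;o=tool()"
python3 -m inch '0 0 0 0 0; 0 0 0 0.015 0; 0 0 0 0.04 0; 0 0 0 0.06 0; 0 0 0 0.08 0; 0 0 0 0.08 0; 0 0 0 0.08 0; 0 0 0 0.08 0'
python3 -c "
from packs import *;o=tool();print((d2w(0,0)[:2]-o['ee_pos'][:2]).round(1));print(find(snap('wrist'),116)[0])"
```

```text
time_s: 23.32
ee_pos: [592.9, 245.1, 58.6]
tool_rot: [-0.175, 3.136, 0.001]
wrist_force: [0.1, -0.2, 3.9]
grip_width: 19.9
t 23.32 pos [592.9 245.1  58.6] jaw-yaw 96.4 tilt [-0.001  0.    -1.   ] F [ 0.1 -0.2  3.9] w 19.9
time_s: 23.98
ee_pos: [591.5, 244.7, 135.9]
tool_rot: [0.175, -3.134, 0.001]
wrist_force: [-0.0, -0.3, -4.9]
grip_width: 13.9
t 23.98 pos [591.5 244.7 135.9] jaw-yaw 96.4 tilt [ 0.003 -0.001 -1.   ] F [-0.  -0.3 -4.9] w 13.9
[ -26.6 -213.5]
(array([562.10321045, 241.24809265]), np.float32(-83.60904), [34.983707427978516, 41.54326248168945], (316.5, 192.0), 5119.0)
```

```bash
python3 -m inch '0 -0.003 -0.02 0 0; 0 -0.006 -0.05 0 0; 0 -0.01 -0.08 0 0; 0 -0.014 -0.11 0 0; 0 -0.017 -0.14 0 0; 0 -0.02 -0.17 0 0; 0 -0.024 -0.195 0 0; 0 -0.0266 -0.2135 0 0; 0 -0.0266 -0.2135 -0.015 0; 0 -0.0266 -0.2135 -0.028 0'; python3 -m inch '0 0 0 0 0; 0 0 0 0 0; 0 0 0 0 0; 0 0 0 0 0; 0 0 0 0 0; 0 0 0 0 0'
python3 -c "
from packs import *;o=tool();print((d2w(0,0)[:2]-o['ee_pos'][:2]).round(1));c=snap('wrist');np.savez('l.npz',**c)
a=snap('side');b=a['bgr'][110:230,225:375];cv2.imwrite('pics/l.png',np.hstack([cv2.resize(b,(400,320),interpolation=cv2.INTER_CUBIC),cv2.resize(c['bgr'],(400,320))]))"
```

```text
time_s: 24.87
ee_pos: [557.1, 24.2, 107.4]
tool_rot: [0.165, -3.117, 0.008]
wrist_force: [-61.3, -19.3, 33.4]
grip_width: 27.4
time_s: 25.37
ee_pos: [555.7, 26.3, 105.3]
tool_rot: [0.169, -3.113, 0.007]
wrist_force: [-41.4, -15.2, 15.3]
grip_width: 27.8
t 25.37 pos [555.7  26.3 105.3] jaw-yaw 96.2 tilt [ 0.024 -0.003 -1.   ] F [-41.4 -15.2  15.3] w 27.8
[9.2 4.9]
```

View pics/l.png

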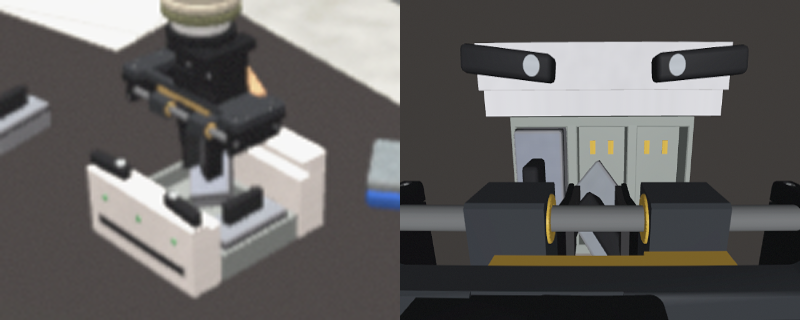

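The dock's yaw brought the pack's lip-side end onto the ledge corner during the low traverse, and the pack twisted in the jaws. Backing out gently: up, then to free desk.

```bash
python3 -m inch '0 -0.002 -0.001 0.005 0; 0 -0.005 -0.002 0.012 0; 0 -0.007 -0.002 0.02 0; 0 -0.007 -0.002 0.03 0; 0 -0.007 -0.002 0.04 0; 0 -0.007 -0.002 0.05 0; 0 -0.007 -0.002 0.06 0; 0 -0.007 -0.002 0.07 0; 0 -0.007 -0.002 0.08 0; 0 -0.007 -0.002 0.08 0'
python3 -c "
from packs import *;o=tool();c=snap('wrist');np.savez('m.npz',**c)
a=snap('side');b=a['bgr'][80:230,225:375];cv2.imwrite('pics/m.png',np.hstack([cv2.resize(b,(400,400),interpolation=cv2.INTER_CUBIC),cv2.resize(c['bgr'][50:290,180:420],(400,400))]))"
```

```text
time_s: 26.3
ee_pos: [559.9, 29.4, 192.0]
tool_rot: [-0.174, 3.134, 0.001]
wrist_force: [0.5, 0.1, -4.7]
grip_width: 13.6
t 26.3 pos [559.9  29.4 192. ] jaw-yaw 96.4 tilt [-0.003  0.    -1.   ] F [ 0.5  0.1 -4.7] w 13.6
```

View pics/m.png

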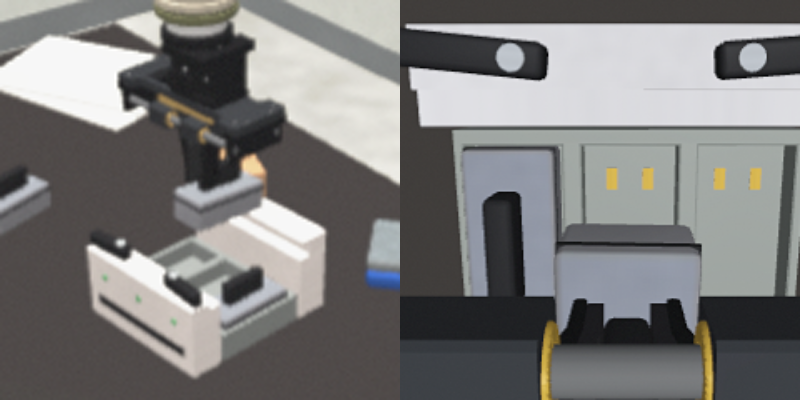

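The pack popped back square across its bar (width 13.6) and hangs level, though probably shifted along its length. I'll set it on the desk again and re-measure.

```bash
python3 -m inch '0 0.005 0.03 0 0; 0 0.01 0.06 0 0; 0 0.015 0.1 0 0; 0 0.02 0.14 0 0; 0 0.03 0.18 0 0; 0 0.035 0.217 -0.02 0; 0 0.035 0.217 -0.06 0; 0 0.035 0.217 -0.1 0; 0 0.035 0.217 -0.115 0; 0 0.035 0.217 -0.115 0'; python3 -m inch '0 0 0 -0.004 0; 0 0 0 -0.008 0; 0 0 0 -0.011 0; 0 0 0 -0.014 0; 0 0 0 -0.014 0; 0 0 0 -0.014 0'
```

```text
time_s: 27.23
ee_pos: [591.0, 246.1, 69.8]
tool_rot: [0.176, -3.13, 0.004]
wrist_force: [-0.3, -0.2, -4.1]
grip_width: 13.8
time_s: 27.73
ee_pos: [595.7, 246.7, 65.9]
tool_rot: [-0.174, 3.132, 0.004]
wrist_force: [-11.5, -5.4, 24.9]
grip_width: 13.9
```

```bash
python3 -m inch '0 0 0 -0.001 0; 0 0 0 -0.001 0; 0.5 0 0 -0.001 0; 0.6 0 0 -0.001 0; 0.6 0 0 0.0 0; 0.6 0 0 0.02 0; 0.6 0 0 0.05 0; 0.6 0 0 0.09 0; 0.6 0 0 0.09 0'
python3 -c "
from h import *;tool()"
python3 -m inch '1 0.03 0 0.04 0; 1 0.04 0 0.08 0; 1 0.04 0.01 0.12 0; 1 0.04 0.01 0.16 0; 1 0.04 0.01 0.19 0; 1 0.04 0.01 0.19 0; 1 0.04 0.01 0.19 0; 1 0.04 0.01 0.19 0'
python3 - <<'E'
from packs import *
tool(); c=snap("wrist","n1.png")
for z in find(c): print(z)
E
```

```text
time_s: 28.48
ee_pos: [597.5, 247.7, 159.3]
tool_rot: [-0.174, 3.126, 0.007]
wrist_force: [2.1, 0.0, 1.2]
grip_width: 49.3
t 28.48 pos [597.5 247.7 159.3] jaw-yaw 96.4 tilt [-0.011  0.004 -1.   ] F [2.1 0.  1.2] w 49.3
time_s: 29.15
ee_pos: [633.9, 256.5, 340.4]
tool_rot: [0.175, -3.137, -0.0]
wrist_force: [-0.7, -0.4, -0.1]
grip_width: 86.3
t 29.15 pos [633.9 256.5 340.4] jaw-yaw 96.4 tilt [ 0.  0. -1.] F [-0.7 -0.4 -0.1] w 86.3
(array([622.53216553, 250.54872131]), np.float32(6.387909), [42.57912063598633, 92.1754150390625], (312.5, 154.0), 2327.0)
(array([571.61090088, -33.92101669]), np.float32(6.562828), [43.99156188964844, 93.54518127441406], (87.0905990600586, 87.486572265625), 1548.5)
(array([485.13552856, 361.96582031]), np.float32(17.271591), [42.58594512939453, 93.22176361083984], (417.4512023925781, 50.06098175048828), 2836.0)
```

It's flat at (622.5,250.5), 6.4°, having been gripped 26 mm off centre. Re-gripping at the middle.

```bash
python3 -m inch '0.6 -0.011 -0.006 -0.04 0; 0.6 -0.011 -0.006 -0.08 0; 0.6 -0.011 -0.006 -0.12 0; 0.6 -0.011 -0.006 -0.16 0; 0.6 -0.011 -0.006 -0.2 0; 0.6 -0.011 -0.006 -0.23 0; 0.6 -0.011 -0.006 -0.23 0; 0.6 -0.011 -0.006 -0.23 0; 0.6 -0.011 -0.006 -0.23 0; 0.6 -0.011 -0.006 -0.23 0'
python3 -c "
from packs import *;o=tool();print((np.array([622.5,250.5])-o['ee_pos'][:2]).round(1))"
```

```text
time_s: 30.03
ee_pos: [624.2, 251.0, 113.6]
tool_rot: [-0.175, 3.133, 0.002]
wrist_force: [0.1, -0.4, 0.7]
grip_width: 52.3
t 30.03 pos [624.2 251.  113.6] jaw-yaw 96.4 tilt [-0.004  0.001 -1.   ] F [ 0.1 -0.4  0.7] w 52.3
[-1.7 -0.5]
```

```bash
python3 -m inch '0.6 -0.0015 -0.0005 -0.03 0; 0.6 -0.0015 -0.0005 -0.052 0; 0.6 -0.0015 -0.0005 -0.052 0;  0.4 -0.0015 -0.0005 -0.052 0; 0 -0.0015 -0.0005 -0.052 0; 0 -0.0015 -0.0005 -0.052 0; 0 -0.0015 -0.0005 -0.052 0; 0 -0.0015 -0.0005 -0.052 0; 0 -0.0015 -0.0005 -0.052 0; 0 -0.0015 -0.0005 -0.052 0'
python3 -m inch '0 0 0 0 0; 0 0 0 0 0; 0 0 0 0 0'
python3 -c "
from h import *;o=tool()"
python3 -m inch '0 0 0 0.01 0; 0 0 0 0.03 0; 0 0 0 0.05 0; 0 0 0 0.07 0; 0 0 0 0.09 0; 0 0 0 0.1 0; 0 0 0 0.1 0; 0 0 0 0.1 0;0 0 0 0.1 0;0 0 0 0.1 0'
python3 -c "
from packs import *;o=tool();print((d2w(0,0)[:2]-o['ee_pos'][:2]).round(1), (d2w(0,-100)[:2]-o['ee_pos'][:2]).round(1))"
```

```text
time_s: 30.87
ee_pos: [621.6, 250.0, 59.3]
tool_rot: [-0.175, 3.136, 0.0]
wrist_force: [0.5, -1.7, -3.6]
grip_width: 13.5
time_s: 31.12
ee_pos: [621.5, 249.9, 59.2]
tool_rot: [-0.175, 3.136, 0.0]
wrist_force: [-0.6, -1.4, 3.0]
grip_width: 13.8
t 31.12 pos [621.5 249.9  59.2] jaw-yaw 96.4 tilt [-0.  0. -1.] F [-0.6 -1.4  3. ] w 13.8
time_s: 31.95
ee_pos: [620.5, 249.7, 157.1]
tool_rot: [0.175, -3.134, 0.002]
wrist_force: [-0.3, -0.1, -4.3]
grip_width: 13.6
t 31.95 pos [620.5 249.7 157.1] jaw-yaw 96.4 tilt [ 0.003 -0.001 -1.   ] F [-0.3 -0.1 -4.3] w 13.6
[ -55.6 -218.6] [ -66.9 -119.2]
```

```bash
python3 -m inch '0 -0.015 -0.025 0 0; 0 -0.03 -0.05 0 0; 0 -0.05 -0.08 0 0; 0 -0.067 -0.11 0 0; 0 -0.067 -0.13 0 0; 0 -0.065 -0.155 0 0; 0 -0.061 -0.18 0 0; 0 -0.058 -0.205 0 0; 0 -0.0565 -0.2186 0 0; 0 -0.0565 -0.2186 0 0'; python3 -m inch '0 0 0 -0.015 0; 0 0 0 -0.03 0; 0 0 0 -0.04 0; 0 0 0 -0.045 0; 0 0 0 -0.045 0; 0 0 0 -0.045 0; 0 0 0 -0.045 0; 0 0 0 -0.045 0'
python3 - <<'E'
from packs import *
o=tool();print((d2w(0,0)[:2]-o['ee_pos'][:2]).round(1)); c=snap("wrist"); zt=o["ee_pos"][2]-59.2+36
for z in find(c,zt): print(z, (z[0]-np.array([np.cos(np.radians(6.4)),np.sin(np.radians(6.4))])*(z[2][1]/2-46.4)).round(1) )
E
```

```text
time_s: 32.78
ee_pos: [564.6, 26.7, 158.2]
tool_rot: [0.166, -3.136, 0.003]
wrist_force: [0.4, 0.0, -3.7]
grip_width: 14.0
time_s: 33.45
ee_pos: [565.4, 31.6, 114.7]
tool_rot: [-0.175, 3.135, 0.0]
wrist_force: [-0.2, 0.9, -4.0]
grip_width: 14.0
t 33.45 pos [565.4  31.6 114.7] jaw-yaw 96.4 tilt [-0.001  0.    -1.   ] F [-0.2  0.9 -4. ] w 14.0
[-0.5 -0.4]
(array([536.98419189,  28.6961174 ]), np.float32(-83.60366), [35.2425537109375, 42.276580810546875], (317.5, 192.5), 5083.0) [562.1  31.5]
(array([539.23504639, -18.78709221]), np.float32(6.3171005), [33.243709564208984, 40.4030876159668], (217.989013671875, 186.02491760253906), 3716.5) [565.3 -15.9]
```

```bash
python3 -m inch '0 -0.0007 -0.0007 -0.01 0; 0 -0.0007 -0.0007 -0.015 0; 0 -0.0007 -0.0007 -0.018 0; 0 -0.0007 -0.0007 -0.02 0; 0 -0.0007 -0.0007 -0.022 0; 0 -0.0007 -0.0007 -0.024 0; 0 -0.0007 -0.0007 -0.026 0; 0 -0.0007 -0.0007 -0.028 0; 0 -0.0007 -0.0007 -0.03 0; 0 -0.0007 -0.0007 -0.03 0'; python3 -c "
from h import *;tool()"
```

```text
time_s: 34.33
ee_pos: [563.9, 30.7, 83.5]
tool_rot: [0.175, -3.136, -0.0]
wrist_force: [-0.7, -0.1, -3.4]
grip_width: 13.6
t 34.33 pos [563.9  30.7  83.5] jaw-yaw 96.4 tilt [ 0.001  0.    -1.   ] F [-0.7 -0.1 -3.4] w 13.6
```

It's in the pocket with no contact force. Going to the floor.

```bash
python3 -m inch '0 0 0 -0.003 0; 0 0 0 -0.006 0; 0 0 0 -0.009 0; 0 0 0 -0.012 0; 0 0 0 -0.013 0; 0 0 0 -0.013 0'; python3 -c "
from h import *;tool()"
```

```text
time_s: 34.83
ee_pos: [563.9, 30.7, 70.4]
tool_rot: [0.175, -3.136, 0.0]
wrist_force: [0.5, -0.5, -4.4]
grip_width: 13.7
t 34.83 pos [563.9  30.7  70.4] jaw-yaw 96.4 tilt [ 0.001 -0.    -1.   ] F [ 0.5 -0.5 -4.4] w 13.7
```

```bash
python3 -m inch '0 0 0 -0.0015 0; 0 0 0 -0.0015 0; 0.38 0 0 -0.0015 0; 0.38 0 0 -0.0015 0; 0.38 0 0 -0.0015 0; 0.38 0 0 0.01 0; 0.38 0 0 0.03 0; 0.38 0 0 0.06 0; 0.38 0 0 0.09 0; 0.38 0 0.01 0.12 0'
python3 -m inch '0.6 -0.01 0.035 0 3; 0.6 -0.02 0.07 0 6; 0.6 -0.03 0.11 0 10.8; 0.6 -0.04 0.15 0 10.8; 0.6 -0.05 0.19 0 10.8; 0.6 -0.06 0.23 0 10.8; 0.6 -0.07 0.27 0 10.8; 0.6 -0.075 0.3 0 10.8; 0.6 -0.079 0.32 -0.03 10.8; 0.6 -0.079 0.32 -0.06 10.8'
python3 -m inch '0.6 0 0 -0.01 0; 0.6 0 0 -0.01 0; 0.6 0 0 -0.01 0; 0.6 0 0 -0.01 0'
python3 - <<'E'
from packs import *
o=tool();print((np.array([485.2,361.9])-o['ee_pos'][:2]).round(1)); c=snap("wrist")
for z in find(c): print(z)
E
```

```text
time_s: 35.67
ee_pos: [564.1, 38.5, 193.4]
tool_rot: [-0.17, 3.136, -0.001]
wrist_force: [1.1, -0.0, 0.7]
grip_width: 33.0
time_s: 36.5
ee_pos: [483.7, 367.5, 132.8]
tool_rot: [-0.479, 3.101, 0.008]
wrist_force: [0.3, 0.3, -0.6]
grip_width: 52.0
time_s: 36.83
ee_pos: [486.6, 360.3, 123.2]
tool_rot: [-0.466, 3.104, 0.002]
wrist_force: [-0.6, -0.2, 0.2]
grip_width: 52.5
t 36.83 pos [486.6 360.3 123.2] jaw-yaw 107.1 tilt [-0.003  0.001 -1.   ] F [-0.6 -0.2  0.2] w 52.5
[-1.4  1.6]
(array([492.78198242, 341.74530029]), np.float32(-72.906876), [22.08621597290039, 41.3339729309082], (287.5, 212.5), 1763.5)
```

Pack B has moved about 40 mm (the announced knock). Backing up to re-measure everything.

```bash
python3 -m inch '1 0.03 0 0.03 0; 1 0.06 0 0.06 -4; 1 0.09 -0.02 0.1 -10.7; 1 0.11 -0.05 0.14 -10.7; 1 0.12 -0.08 0.18 -10.7; 1 0.13 -0.1 0.22 -10.7; 1 0.13 -0.1 0.23 -10.7; 1 0.13 -0.1 0.23 -10.7; 1 0.13 -0.1 0.23 -10.7; 1 0.13 -0.1 0.23 -10.7'
python3 - <<'E'
from packs import *
tool(); c=snap("wrist","o1.png")
for z in find(c): print(z)
print("seated",[(w2d(z[0]).round(1),z[1],z[2]) for z in find(c,46)])
E
python3 -m inch '1 0 0.03 0 0; 1 0 0.06 0 0; 1 0 0.06 0 0; 1 0 0.06 0 0; 1 0 0.06 0 0; 1 0 0.06 0 0'
python3 - <<'E'
from packs import *
tool(); c=snap("wrist","o2.png")
for z in find(c): print(z)
c=snap("top")
for z in find(c,36,400): print("top",z)
E
```

```text
time_s: 37.72
ee_pos: [615.3, 260.5, 352.0]
tool_rot: [-0.176, 3.135, 0.002]
wrist_force: [-0.4, 0.7, -0.8]
grip_width: 87.0
t 37.72 pos [615.3 260.5 352. ] jaw-yaw 96.4 tilt [-0.002  0.001 -1.   ] F [-0.4  0.7 -0.8] w 87.0
(array([566.05566406,  27.16923141]), np.float32(6.299782), [43.782047271728516, 93.5378646850586], (137.71951293945312, 102.97561645507812), 1465.0)
(array([572.05780029, -33.90330505]), np.float32(6.2490234), [43.85736083984375, 94.94956970214844], (89.80561065673828, 102.59614562988281), 1473.5)
(array([526.45550537, 352.54858398]), np.float32(16.952148), [43.41486740112305, 93.18710327148438], (396.0240783691406, 100.43013000488281), 2484.0)
seated [(array([-0.9, -0.8]), np.float32(6.3001404), [42.82078552246094, 91.4844970703125]), (array([ 0. , 59.2]), np.float32(6.2486267), [42.89457321166992, 92.86495971679688]), (array([   1.9, -321.4]), np.float32(16.952118), [42.46177673339844, 91.14128112792969])]
time_s: 38.27
ee_pos: [615.1, 320.0, 350.4]
tool_rot: [0.177, -3.136, 0.001]
wrist_force: [-0.1, 0.4, 0.8]
grip_width: 87.1
t 38.27 pos [615.1 320.  350.4] jaw-yaw 96.4 tilt [ 0.001 -0.001 -1.   ] F [-0.1  0.4  0.8] w 87.1
(array([566.1550293 ,  26.12056732]), np.float32(6.3762436), [44.12890625, 94.38898468017578], (90.45085144042969, 98.43063354492188), 1477.5)
(array([572.6428833 , -35.01609039]), np.float32(6.421715), [43.70021438598633, 94.76566314697266], (42.51154708862305, 98.06697082519531), 1456.0)
(array([526.50482178, 352.77838135]), np.float32(17.172737), [43.163997650146484, 93.04049682617188], (350.0946044921875, 95.56757354736328), 2520.5)
top (array([561.94732666,  25.69914436]), np.float32(7.2121887), [43.316158294677734, 92.85518646240234], (267.1000061035156, 187.80001831054688), 291.0)
top (array([568.69921875, -34.69355392]), np.float32(6.493759), [42.642024993896484, 94.02594757080078], (284.5450744628906, 185.99591064453125), 288.0)
```

Packs A and C are home. B is now at (526.5,352.7), 17.1°, and both views agree. Picking it.

```bash
python3 -m inch '0.6 -0.03 0.01 -0.03 4; 0.6 -0.06 0.02 -0.06 8; 0.6 -0.0885 0.0325 -0.1 10.7; 0.6 -0.0885 0.0325 -0.14 10.7; 0.6 -0.0885 0.0325 -0.18 10.7; 0.6 -0.0885 0.0325 -0.22 10.7; 0.6 -0.0885 0.0325 -0.235 10.7; 0.6 -0.0885 0.0325 -0.235 10.7; 0.6 -0.0885 0.0325 -0.235 10.7; 0.6 -0.0885 0.0325 -0.235 10.7'
python3 -c "
from packs import *;o=tool();print((np.array([526.5,352.7])-o['ee_pos'][:2]).round(1));print(find(snap('wrist')))"
```

```text
time_s: 39.2
ee_pos: [528.0, 353.5, 118.3]
tool_rot: [-0.468, 3.104, 0.002]
wrist_force: [0.4, -0.4, 0.9]
grip_width: 52.2
t 39.2 pos [528.  353.5 118.3] jaw-yaw 107.1 tilt [-0.003  0.001 -1.   ] F [ 0.4 -0.4  0.9] w 52.2
[-1.5 -0.8]
[(array([509.66159058, 347.17477417]), np.float32(17.150894), [42.078643798828125, 58.196868896484375], (315.4999694824219, 184.49996948242188), 4100.5)]
```

```bash
python3 -m inch '0.6 -0.001 -0.0005 -0.03 0; 0.6 -0.001 -0.0005 -0.056 0; 0.6 -0.001 -0.0005 -0.056 0;  0.4 -0.001 -0.0005 -0.056 0; 0 -0.001 -0.0005 -0.056 0; 0 -0.001 -0.0005 -0.056 0; 0 -0.001 -0.0005 -0.056 0; 0 -0.001 -0.0005 -0.056 0; 0 -0.001 -0.0005 -0.056 0; 0 -0.001 -0.0005 -0.056 0'
python3 -m inch '0 0 0 0 0; 0 0 0 0 0; 0 0 0 0 0'
python3 -m inch '0 0 0 0.01 0; 0 0 0 0.03 0; 0 0 0 0.05 -3; 0 0 0 0.07 -6; 0 0 0 0.09 -9; 0 0 0 0.1 -10.7; 0 0 0 0.1 -10.7; 0 0 0 0.1 -10.7;0 0 0 0.1 -10.7;0 0 0 0.1 -10.7'
python3 -c "
from packs import *;o=tool();print((d2w(0,-60)[:2]-o['ee_pos'][:2]).round(1), (d2w(0,-160)[:2]-o['ee_pos'][:2]).round(1))"
```

```text
time_s: 40.08
ee_pos: [525.8, 352.7, 60.3]
tool_rot: [-0.469, 3.106, 0.0]
wrist_force: [0.8, -0.8, -1.9]
grip_width: 13.6
time_s: 40.33
ee_pos: [525.9, 352.6, 60.1]
tool_rot: [-0.469, 3.106, 0.0]
wrist_force: [0.2, -2.5, 3.7]
grip_width: 13.6
time_s: 41.17
ee_pos: [525.0, 352.3, 158.5]
tool_rot: [0.179, -3.135, 0.002]
wrist_force: [-0.2, -0.3, -2.4]
grip_width: 13.8
t 41.17 pos [525.  352.3 158.5] jaw-yaw 96.5 tilt [ 0.002 -0.001 -1.   ] F [-0.2 -0.3 -2.4] w 13.8
[  33.1 -261.5] [  21.9 -162.1]
```

```bash
python3 -m inch '0 0.005 -0.03 0 0; 0 0.01 -0.06 0 0; 0 0.015 -0.1 0 0; 0 0.018 -0.13 0 0; 0 0.022 -0.165 0 0; 0 0.025 -0.195 0 0; 0 0.029 -0.225 0 0; 0 0.032 -0.25 0 0; 0 0.033 -0.2615 0 0; 0 0.033 -0.2615 0 0'; python3 -m inch '0 0 0 -0.015 0; 0 0 0 -0.03 0; 0 0 0 -0.04 0; 0 0 0 -0.045 0; 0 0 0 -0.045 0; 0 0 0 -0.045 0; 0 0 0 -0.045 0; 0 0 0 -0.045 0'
python3 - <<'E'
from packs import *
o=tool();t=d2w(0,-60)[:2];print((t-o['ee_pos'][:2]).round(1)); c=snap("wrist"); zt=o["ee_pos"][2]-60+36
hx=np.array([np.cos(np.radians(6.4)),np.sin(np.radians(6.4))])
for z in find(c,zt): 
    if 40<z[2][1]<45: print(z, "err",(z[0]+hx*(46.4-z[2][0]/2)-t).round(1) )
E
```

```text
time_s: 42.0
ee_pos: [558.7, 87.4, 159.3]
tool_rot: [0.171, -3.136, 0.002]
wrist_force: [0.3, 0.5, -2.6]
grip_width: 13.9
time_s: 42.67
ee_pos: [559.1, 91.4, 115.7]
tool_rot: [-0.178, 3.135, 0.001]
wrist_force: [-0.3, -1.3, -2.5]
grip_width: 13.6
t 42.67 pos [559.1  91.4 115.7] jaw-yaw 96.5 tilt [-0.001  0.    -1.   ] F [-0.3 -1.3 -2.5] w 13.6
[-1.  -0.6]
(array([530.49993896,  88.42621613]), np.float32(-83.49879), [36.36050033569336, 42.33893966674805], (317.0, 191.5), 5165.0) err [0.4 0.8]
(array([533.04516602,  41.08503342]), np.float32(6.4114227), [33.20756912231445, 41.06809616088867], (218.4376220703125, 185.52377319335938), 3716.0) err [  4.5 -46.4]
(array([538.56878662,  -5.54164505]), np.float32(6.3325195), [33.448299407958984, 41.687416076660156], (122.02495574951172, 186.05377197265625), 3452.5) err [  9.9 -93. ]
```

```bash
python3 -m inch '0 -0.0005 -0.0008 -0.01 0; 0 -0.0005 -0.0008 -0.016 0; 0 -0.0005 -0.0008 -0.02 0; 0 -0.0005 -0.0008 -0.022 0; 0 -0.0005 -0.0008 -0.024 0; 0 -0.0005 -0.0008 -0.026 0; 0 -0.0005 -0.0008 -0.028 0; 0 -0.0005 -0.0008 -0.03 0; 0 -0.0005 -0.0008 -0.032 0; 0 -0.0005 -0.0008 -0.032 0'; python3 -c "
from h import *;tool()"
```

```text
time_s: 43.55
ee_pos: [558.0, 90.4, 82.5]
tool_rot: [0.178, -3.136, 0.0]
wrist_force: [0.3, -0.4, -2.4]
grip_width: 13.8
t 43.55 pos [558.   90.4  82.5] jaw-yaw 96.5 tilt [ 0.001  0.    -1.   ] F [ 0.3 -0.4 -2.4] w 13.8
```

```bash
python3 -m inch '0 0 0 -0.004 0; 0 0 0 -0.008 0; 0 0 0 -0.012 0; 0 0 0 -0.0135 0; 0 0 0 -0.0135 0; 0.38 0 0 -0.0135 0; 0.38 0 0 -0.0135 0; 0.38 0 0 -0.0135 0; 0.38 0 0 0 0; 0.38 0 0 0.03 0'
python3 -m inch '0.38 0 0 0.03 0; 0.38 0 0 0.07 0; 0.6 0.02 -0.02 0.11 0; 0.6 0.05 -0.05 0.15 0; 1 0.07 -0.09 0.19 0; 1 0.07 -0.1 0.23 0; 1 0.07 -0.1 0.25 0; 1 0.07 -0.1 0.25 0; 1 0.07 -0.1 0.25 0; 1 0.07 -0.1 0.25 0'
python3 - <<'E'
from packs import *
tool(); c=snap("wrist","p1.png")
print("seated",[(w2d(z[0]).round(1),z[1],z[2]) for z in find(c,46)])
E
python3 -m inch '1 -0.005 -0.04 0 0; 1 -0.01 -0.08 0 0; 1 -0.015 -0.12 0 0; 1 -0.02 -0.16 0 0; 1 -0.025 -0.2 0 0; 1 -0.03 -0.24 0 0; 1 -0.035 -0.28 0 0; 1 -0.04 -0.31 0 0; 1 -0.04 -0.31 0 0; 1 -0.04 -0.31 0 0'
cat > cov.py <<'E'
from h import *
def top(c,z=6):
    "silver panel: contour of white mask cast on plane z -> centre, angle of long side, sizes"
    hsv=cv2.cvtColor(c["bgr"],cv2.COLOR_BGR2HSV); m=(hsv[...,2]>170)&(hsv[...,1]<40); m[228:]=0
    k=max(blobs(m,500),key=lambda b:b[1]); P=plane(c,k[2][:,0],z)[:,:2].astype(np.float32)
    rr=cv2.minAreaRect(P); b=cv2.boxPoints(rr); L=max([b[1]-b[0],b[2]-b[1]],key=np.linalg.norm)
    # handle: dark blob inside the panel's hull
    g=cv2.cvtColor(c["bgr"],cv2.COLOR_BGR2GRAY); h=np.zeros_like(g); cv2.drawContours(h,[cv2.convexHull(k[2])],0,1,-1)
    d=cv2.morphologyEx(((g<70)&(h>0)).astype(np.uint8),cv2.MORPH_OPEN,np.ones((3,3))); d=blobs(d,100)
    return np.array(rr[0]).round(1),np.degrees(np.arctan2(L[1],L[0]))%180,sorted(rr[1]),cv2.boundingRect(k[2]),[(x[0],x[1]) for x in d]
E
python3 - <<'E'
from cov import *
tool(); c=snap("wrist","q1.png");np.savez("q1.npz",**c); print(top(c))
E
```

```text
time_s: 44.38
ee_pos: [555.9, 90.1, 109.9]
tool_rot: [0.178, -3.13, 0.002]
wrist_force: [-0.1, 0.1, 0.5]
grip_width: 32.0
time_s: 45.22
ee_pos: [628.5, -9.9, 363.2]
tool_rot: [-0.177, 3.135, 0.0]
wrist_force: [0.5, -0.2, -1.1]
grip_width: 78.0
t 45.22 pos [628.5  -9.9 363.2] jaw-yaw 96.4 tilt [-0.001 -0.    -1.   ] F [ 0.5 -0.2 -1.1] w 78.0
seated [(array([ -0.4, -60.2]), np.float32(6.507683), [42.6950569152832, 91.43113708496094]), (array([-0.5, -0.4]), np.float32(6.3598557), [42.52897644042969, 91.4272689819336]), (array([ 0.1, 59.9]), np.float32(6.451111), [41.989376068115234, 92.50277709960938])]
time_s: 46.1
ee_pos: [587.1, -321.0, 360.9]
tool_rot: [0.173, -3.134, -0.002]
wrist_force: [0.2, 1.1, 0.2]
grip_width: 86.8
t 46.1 pos [ 587.1 -321.   360.9] jaw-yaw 96.3 tilt [ 0.003  0.001 -1.   ] F [0.2 1.1 0.2] w 86.8
(array([ 479.1, -358.1]), np.float32(89.236275), [149.16000366210938, 179.54139709472656], (228, 9, 144, 132), [(((296.1988830566406, 76.30854034423828), (53.33085250854492, 11.42496109008789), 7.431407928466797), 544.5)])
```

All three packs are home within 0.6 mm. The cover measures 149×179.5 mm, centred at (479.1,-358.1), long side at 89.2°. I'll grip the handle by its two ends (70 mm), so the panel can pivot about dock y between the pads.

```bash
python3 -m inch '1 -0.02 -0.01 -0.03 -3; 1 -0.05 -0.02 -0.06 -7.1; 1 -0.08 -0.03 -0.1 -7.1; 1 -0.108 -0.037 -0.14 -7.1; 1 -0.108 -0.037 -0.18 -7.1; 1 -0.108 -0.037 -0.22 -7.1; 1 -0.108 -0.037 -0.25 -7.1; 1 -0.108 -0.037 -0.25 -7.1; 1 -0.108 -0.037 -0.25 -7.1; 1 -0.108 -0.037 -0.25 -7.1'
python3 - <<'E'
from cov import *
o=tool();print((np.array([479.1,-358.1])-o['ee_pos'][:2]).round(1)); c=snap("wrist"); 
q=dict(np.load("q1.npz"))
for n,k in(("far",q),("near",c)):
    h=top(k)[4]; print(n,h)
cs=snap("side"); ct=snap("top")
# handle-top height from far wrist + near wrist: dark blob ends on plane 36 vs 6
b=cv2.boxPoints(top(q)[4][0][0]); print(plane(q,b,36).round(1).tolist())
cv2.imwrite("pics/r.png",np.vstack([c["bgr"][:300]]))
E
```

```text
time_s: 46.98
ee_pos: [481.7, -356.2, 115.0]
tool_rot: [0.014, 3.14, -0.001]
wrist_force: [0.4, 0.8, 1.1]
grip_width: 87.0
t 46.98 pos [ 481.7 -356.2  115. ] jaw-yaw 89.5 tilt [-0.002 -0.001 -1.   ] F [0.4 0.8 1.1] w 87.0
[-2.6 -1.9]
far [(((296.1988830566406, 76.30854034423828), (53.33085250854492, 11.42496109008789), 7.431407928466797), 544.5)]
near [(((313.4999694824219, 205.49998474121094), (102.99998474121094, 26.999996185302734), -0.0), 2646.0)]
[[486.8, -392.0, 36.0], [473.0, -391.2, 36.0], [473.9, -323.9, 36.0], [487.7, -324.1, 36.0]]
```

View pics/r.png

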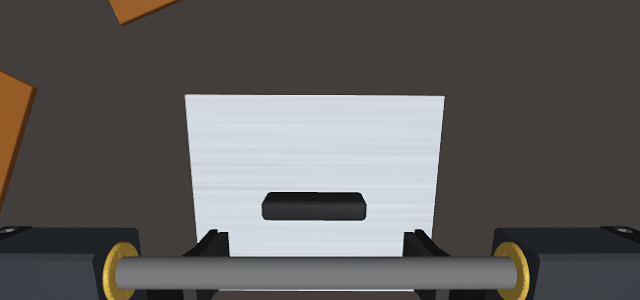

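The near wrist view shows the silver panel with its handle at (313,205), midway between the open fingers. On the z=36 plane the handle measures 68×14 mm, which fits the stated height. Descending.

```bash
python3 -m inch '1 -0.0015 -0.0018 -0.03 0; 1 -0.0015 -0.0018 -0.06 0; 1 -0.0015 -0.0018 -0.075 0; 1 -0.0015 -0.0018 -0.082 0; 1 -0.0015 -0.0018 -0.082 0; 1 -0.0015 -0.0018 -0.082 0; 0.6 -0.0015 -0.0018 -0.082 0; 0.6 -0.0015 -0.0018 -0.082 0; 0.6 -0.0015 -0.0018 -0.082 0; 0.6 -0.0015 -0.0018 -0.082 0'
python3 -m inch '0.5 0 0 0 0; 0.5 0 0 0 0; 0.5 0 0 0 0;0.5 0 0 0 0;0.5 0 0 0 0;0.5 0 0 0 0'; python3 -c "
from h import *;tool()"
```

```text
time_s: 47.97
ee_pos: [479.1, -358.5, 31.7]
tool_rot: [0.017, 3.14, -0.0]
wrist_force: [-0.5, 1.3, 5.5]
grip_width: 69.7
time_s: 48.47
ee_pos: [479.2, -358.5, 31.7]
tool_rot: [0.017, 3.14, -0.0]
wrist_force: [-1.2, 0.6, 6.4]
grip_width: 69.6
t 48.47 pos [ 479.2 -358.5   31.7] jaw-yaw 89.4 tilt [-0.001 -0.    -1.   ] F [-1.2  0.6  6.4] w 69.6
```

```bash
python3 -m inch '0 0 0 0.005 0; 0 0 0 0.02 0; 0 0 0 0.04 0; 0 0 0 0.065 0; 0 0 0 0.09 0; 0 0 0 0.12 0; 0 0 0 0.15 3; 0 0 0 0.16 7; 0 0 0 0.16 7; 0 0 0 0.16 7'
python3 -m inch '0 0.005 0.025 0 0; 0 0.012 0.06 0 0; 0 0.02 0.1 0 0; 0 0.028 0.14 0 0; 0 0.036 0.18 0 0; 0 0.044 0.22 0 0; 0 0.052 0.26 0 0; 0 0.06 0.3 0 0; 0 0.067 0.34 0 0; 0 0.07 0.365 0 0'
python3 -m inch '0 0.001 0.01 0 0; 0 0.002 0.023 0 0; 0 0.002 0.023 0 0; 0 0.002 0.023 0 0; 0 0.002 0.023 0 0;0 0.002 0.023 0 0'
python3 - <<'E'
from cov import *
o=tool();print(w2d(o['ee_pos']).round(1)); c=snap("wrist","s.png"); z=o["ee_pos"][2]-31.7+6
hsv=cv2.cvtColor(c["bgr"],cv2.COLOR_BGR2HSV); m=(hsv[...,2]>150)&(hsv[...,1]<45); m[228:]=0
for b in blobs(m,500):
    q=cv2.approxPolyDP(b[2],0.02*cv2.arcLength(b[2],True),True)[:,0]; P=plane(c,q,z); print(b[1],q.tolist(),[w2d(p).round(0).tolist() for p in P])
np.savez("s.npz",**c); s=snap("side","s_side.png")
E
```

```text
time_s: 49.3
ee_pos: [478.5, -358.3, 190.7]
tool_rot: [-0.172, 3.137, 0.0]
wrist_force: [-0.9, 0.0, -2.3]
grip_width: 69.7
time_s: 50.13
ee_pos: [547.9, 11.8, 188.8]
tool_rot: [0.178, -3.134, -0.002]
wrist_force: [-0.3, 0.4, -1.4]
grip_width: 69.6
time_s: 50.63
ee_pos: [550.6, 27.7, 190.8]
tool_rot: [0.17, -3.137, 0.001]
wrist_force: [0.5, -0.6, -2.4]
grip_width: 69.7
t 50.63 pos [550.6  27.7 190.8] jaw-yaw 96.2 tilt [ 0. -0. -1.] F [ 0.5 -0.6 -2.4] w 69.7
[14.6  1.8]
51902.5 [[122, 95], [140, 227], [493, 224], [509, 94]] [[89.0, 91.0], [25.0, 91.0], [26.0, -87.0], [89.0, -87.0]]
```

The panel hangs level and square: its robot-side edge is at dock x=89 and it is 1.8 mm off in y. Lowering its button-side edge onto the turnbutton bars to tip the lip edge down.

```bash
python3 -m inch '0 0 0.0018 -0.02 0.2; 0 0 0.0018 -0.04 0.2; 0 0 0.0018 -0.05 0.2; 0 0 0.0018 -0.053 0.2; 0 0 0.0018 -0.056 0.2; 0 0 0.0018 -0.059 0.2; 0 0 0.0018 -0.062 0.2; 0 0 0.0018 -0.065 0.2; 0 0 0.0018 -0.065 0.2; 0 0 0.0018 -0.065 0.2'
cat > edge.py <<'E'
from h import *
# robot-side panel edge: height from its known 180 mm length (wrist view) and position
o=tool();print("dock",w2d(o['ee_pos']).round(1)); c=snap("wrist"); 
hsv=cv2.cvtColor(c["bgr"],cv2.COLOR_BGR2HSV); m=(hsv[...,2]>150)&(hsv[...,1]<45); m[228:]=0
b=max(blobs(m,500),key=lambda b:b[1]); q=cv2.approxPolyDP(b[2],0.02*cv2.arcLength(b[2],True),True)[:,0].astype(float); print(q.tolist())
E
python3 edge.py
python3 - <<'E'
from h import *
s=snap("side");ti=snap("top");cv2.imwrite("pics/t.png",cv2.resize(s["bgr"][110:230,215:395],(720,480),interpolation=cv2.INTER_CUBIC))
E
```

```text
time_s: 51.57
ee_pos: [551.4, 31.4, 126.5]
tool_rot: [-0.18, 3.135, 0.0]
wrist_force: [3.6, -0.3, 1.8]
grip_width: 69.4
t 51.57 pos [551.4  31.4 126.5] jaw-yaw 96.6 tilt [-0.002  0.    -1.   ] F [ 3.6 -0.3  1.8] w 69.4
dock [13.4 -1.8]
[[526.0, 89.0], [106.0, 93.0], [138.0, 227.0], [493.0, 227.0]]
```

Tilt reads about 0.16 rad from the edge's growth (387 to 420 px), with the lip edge at about z=82 and the button edge up on the bars. Sliding under the lip (dock -x).

```bash
python3 -m inch '0 0.003 0.0003 0 0; 0 0.006 0.0007 0 0; 0 0.009 0.001 0 0; 0 0.012 0.0013 0 0; 0 0.015 0.0013 0 0; 0 0.0165 0.0015 0 0; 0 0.0165 0.0015 0 0; 0 0.0165 0.0015 0 0'; python3 edge.py
```

```text
time_s: 52.38
ee_pos: [567.1, 32.9, 125.6]
tool_rot: [0.18, -3.136, 0.0]
wrist_force: [0.6, -0.1, -2.2]
grip_width: 69.8
t 52.38 pos [567.1  32.9 125.6] jaw-yaw 96.6 tilt [ 0. -0. -1.] F [ 0.6 -0.1 -2.2] w 69.8
dock [-2.4 -1.4]
[[107.0, 89.0], [139.0, 227.0], [493.0, 227.0], [525.0, 92.0]]
```

No contact force and the tilt is kept; the lip edge is about 7 mm under the lip. Rotating down.

```bash
python3 -m inch '0 0.0015 0.0002 -0.002 0; 0 0.0015 0.0002 -0.004 0; 0 0.001 0 -0.006 0; 0 0 0 -0.008 0; 0 -0.001 0 -0.01 0; 0 -0.0015 0 -0.012 0; 0 -0.002 0 -0.013 0; 0 -0.002 0 -0.0135 0; 0 -0.002 0 -0.0135 0; 0 -0.002 0 -0.0135 0'; python3 edge.py
```

```text
time_s: 53.27
ee_pos: [565.3, 32.8, 112.4]
tool_rot: [-0.18, 3.136, -0.0]
wrist_force: [1.2, -0.9, 1.2]
grip_width: 69.4
t 53.27 pos [565.3  32.8 112.4] jaw-yaw 96.6 tilt [-0. -0. -1.] F [ 1.2 -0.9  1.2] w 69.4
dock [-0.6 -1.5]
[[123.0, 28.0], [240.0, 54.0], [116.0, 68.0], [140.0, 227.0], [492.0, 227.0], [512.0, 72.0], [389.0, 51.0], [517.0, 29.0]]
```

```bash
python3 -m inch '0 -0.0005 0 -0.001 0; 0 -0.0005 0 -0.001 0; 1 -0.0005 0 -0.001 0; 1 -0.0005 0 -0.001 0; 1 -0.0005 0 -0.001 0; 1 -0.0005 0 -0.001 0; 1 0 0 0.01 0; 1 0 0 0.03 0; 1 0 0 0.07 0; 1 0 0 0.11 0'
python3 -m inch '1 0.03 0 0.04 0; 1 0.06 0 0.08 0; 1 0.08 0 0.12 0; 1 0.1 0 0.14 0; 1 0.1 0 0.14 0; 1 0.1 0 0.14 0; 1 0.1 0 0.14 0; 1 0.1 0 0.14 0'
python3 - <<'E'
from h import *
tool(); c=snap("wrist","u.png");np.savez("u.npz",**c); s=snap("side"); np.savez("us.npz",**s)
print("pred robot edge ends, z86:",proj(c,[d2w(75,-90,86),d2w(75,90,86),d2w(-65,-90,102),d2w(-65,90,102)]).round(1).tolist())
a=cv2.resize(c["bgr"][:200,140:480],(780,459),interpolation=cv2.INTER_CUBIC);cv2.imwrite("pics/u2.png",a)
E
```

```text
time_s: 54.15
ee_pos: [564.2, 32.7, 223.6]
tool_rot: [0.18, -3.134, 0.001]
wrist_force: [1.8, 0.3, 0.4]
grip_width: 86.7
time_s: 54.82
ee_pos: [664.1, 32.9, 361.2]
tool_rot: [0.18, -3.134, -0.0]
wrist_force: [-0.1, -0.1, -0.5]
grip_width: 87.2
t 54.82 pos [664.1  32.9 361.2] jaw-yaw 96.6 tilt [ 0.002  0.    -1.   ] F [-0.1 -0.1 -0.5] w 87.2
pred robot edge ends, z86: [[407.7, 10.7], [242.6, 10.2], [403.4, 141.4], [245.5, 141.0]]
```

View pics/u2.png

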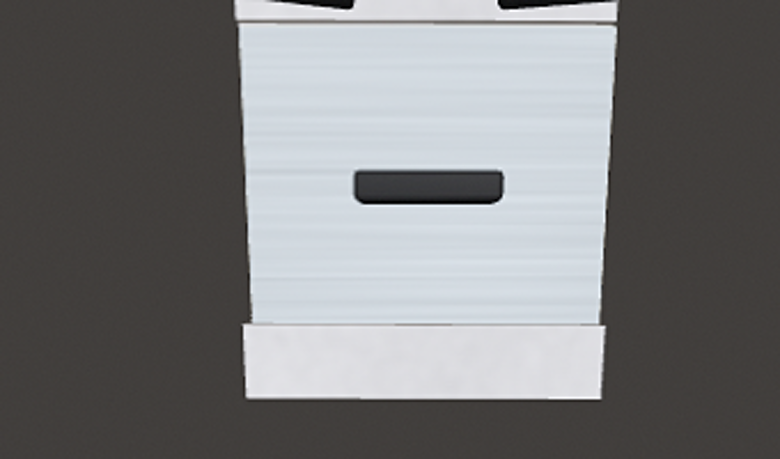

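The cover is seated: its robot-side edge runs from px (243.7,10) to (409,10) against a predicted (242.6,10.2) to (407.7,10.7), and its far edge is under the lip. Now the turnbuttons, with fingers closed.

```bash
python3 - <<'E'
from h import *
p=get_obs()["ee_pos"][:2]
for a in [(130,75),(62,75),(62,68),(62,85),(130,-75),(62,-75),(62,-68),(62,-85)]: print(a,((d2w(*a)[:2]-p)/1000).round(4))
E
```

```text
(130, 75) [-0.22   -0.0909]
(62, 75) [-0.1524 -0.0832]
(62, 68) [-0.1532 -0.0763]
(62, 85) [-0.1513 -0.0932]
(130, -75) [-0.2369  0.0582]
(62, -75) [-0.1693  0.0658]
(62, -68) [-0.1685  0.0589]
(62, -85) [-0.1704  0.0757]
```

```bash
python3 -m inch '0 -0.03 -0.01 0 0; 0 -0.07 -0.03 0 0; 0 -0.11 -0.045 -0.02 0; 0 -0.15 -0.06 -0.05 0; 0 -0.19 -0.08 -0.09 0; 0 -0.22 -0.091 -0.13 0; 0 -0.22 -0.091 -0.17 0; 0 -0.22 -0.091 -0.21 0; 0 -0.22 -0.091 -0.245 0; 0 -0.22 -0.091 -0.245 0'
python3 -m inch '0 0 0 0 0; 0 0 0 0 0'
python3 -c "
from h import *;o=tool();print(w2d(o['ee_pos']))"
```

```text
time_s: 55.75
ee_pos: [441.9, -58.1, 114.0]
tool_rot: [0.18, -3.134, -0.001]
wrist_force: [1.0, 0.4, -0.4]
grip_width: 28.3
time_s: 55.92
ee_pos: [443.9, -58.0, 117.0]
tool_rot: [0.18, -3.134, -0.0]
wrist_force: [1.2, 0.6, 0.7]
grip_width: 15.1
t 55.92 pos [443.9 -58.  117. ] jaw-yaw 96.6 tilt [ 0.003  0.    -1.   ] F [1.2 0.6 0.7] w 15.1
[130.23276199  75.06212845]
```

```bash
python3 -m inch '0 0 0 0 0; 0 0 0 0 0; 0 0 0 0 0; 0 0.01 0.001 0 0; 0 0.02 0.002 0 0; 0 0.03 0.0034 0 0; 0 0.04 0.0045 0 0; 0 0.05 0.0057 0 0; 0 0.06 0.007 0 0; 0 0.0676 0.0077 0 0'
python3 -m inch '0 0 0 0 0; 0 -0.0002 0.002 0 0; 0 -0.0005 0.004 0 0; 0 -0.0008 0.0069 0 0; 0 -0.0008 0.0069 0 0; 0 -0.0008 0.0069 0 0; 0 -0.0008 0.0069 0 0'
python3 -c "
from h import *;o=tool();print(w2d(o['ee_pos']))"
```

```text
time_s: 56.75
ee_pos: [514.2, -50.2, 117.2]
tool_rot: [0.181, -3.136, 0.0]
wrist_force: [-2.0, -1.7, -0.2]
grip_width: 0.4
time_s: 57.33
ee_pos: [511.7, -43.1, 117.4]
tool_rot: [0.181, -3.136, -0.001]
wrist_force: [0.0, 0.6, 0.4]
grip_width: 0.3
t 57.33 pos [511.7 -43.1 117.4] jaw-yaw 96.6 tilt [ 0.     0.001 -1.   ] F [0.  0.6 0.4] w 0.3
[61.16450486 67.81182845]
```

```bash
python3 -m inch '0 0.0005 -0.006 0 0; 0 0.0005 -0.006 0.03 0; 0 0 -0.006 0.06 0; 0 -0.03 0 0.06 0; 0 -0.06 0.03 0.06 0; 0 -0.0845 0.06 0.06 0; 0 -0.0845 0.095 0.06 0; 0 -0.0845 0.134 0.06 0; 0 -0.0845 0.134 0.03 0; 0 -0.0845 0.134 -0.001 0'
python3 -m inch '0 0 0 0 0; 0 0 0 0 0; 0 0 0 0 0'
python3 -c "
from h import *;o=tool();print(w2d(o['ee_pos']))"
```

```text
time_s: 58.17
ee_pos: [428.6, 92.9, 117.2]
tool_rot: [-0.187, 3.132, 0.003]
wrist_force: [-0.5, -0.0, -1.4]
grip_width: 0.1
time_s: 58.42
ee_pos: [428.1, 90.1, 117.7]
tool_rot: [-0.179, 3.136, 0.001]
wrist_force: [-0.8, -0.1, 0.7]
grip_width: 0.1
t 58.42 pos [428.1  90.1 117.7] jaw-yaw 96.5 tilt [-0.001  0.    -1.   ] F [-0.8 -0.1  0.7] w 0.1
[129.2686447  -73.94408669]
```

```bash
python3 -m inch '0 0.01 0.0013 0 0; 0 0.02 0.0026 0 0; 0 0.03 0.004 0 0; 0 0.04 0.0052 0 0; 0 0.05 0.0065 0 0; 0 0.06 0.0077 0 0; 0 0.0667 0.0086 0 0; 0 0.0667 0.0086 0 0; 0 0.0667 0.0086 0 0'
python3 -m inch '0 0 0 0 0; 0 0.0002 -0.002 0 0; 0 0.0005 -0.004 0 0; 0 0.0008 -0.0069 0 0; 0 0.0008 -0.0069 0 0; 0 0.0008 -0.0069 0 0; 0 0.0008 -0.0069 0 0'
python3 -c "
from h import *;o=tool();print(w2d(o['ee_pos']))"
python3 -m inch '0 -0.0005 0.006 0 0; 0 -0.0005 0.006 0.03 0; 0 0 0.006 0.07 0; 0 0.03 0 0.11 0; 0 0.06 0 0.15 0; 0 0.1 -0.01 0.19 0; 0 0.14 -0.02 0.22 0; 0 0.17 -0.04 0.23 0; 0 0.19 -0.05 0.23 0; 0 0.2 -0.06 0.23 0'
python3 -m inch '0 0.02 0 0 0; 0 0.02 0 0 0; 0 0.02 0 0 0; 0 0.02 0 0 0; 0 0.02 0 0 0'
cat > fin.py <<'E'
from h import *
tool(); c=snap("wrist"); cv2.imwrite("pics/fin.png",c["bgr"])
hsv=cv2.cvtColor(c["bgr"],cv2.COLOR_BGR2HSV)
g=cv2.cvtColor(c["bgr"],cv2.COLOR_BGR2GRAY); m=np.zeros_like(g)
poly=proj(c,[d2w(60,-88,106),d2w(60,88,106),d2w(-60,88,106),d2w(-60,-88,106)])
dark=(g<55).astype(np.uint8); dark[228:]=0
for b in blobs(dark,30):
    if b[1]<4000:
        P=plane(c,b[2][:,0],104); q=np.array([w2d(p) for p in P]); print("dark",b[1],"x",q[:,0].min().round(0),q[:,0].max().round(0),"y",q[:,1].min().round(0),q[:,1].max().round(0), "row", b[2][:,0,1].min())
E
python3 fin.py
```

```text
time_s: 59.17
ee_pos: [494.9, 99.0, 116.6]
tool_rot: [-0.18, 3.136, -0.0]
wrist_force: [-1.0, -0.1, 0.0]
grip_width: 0.6
time_s: 59.75
ee_pos: [494.8, 91.8, 116.3]
tool_rot: [0.18, -3.136, 0.0]
wrist_force: [0.3, -1.0, -0.6]
grip_width: 0.3
t 59.75 pos [494.8  91.8 116.3] jaw-yaw 96.6 tilt [ 0. -0. -1.] F [ 0.3 -1.  -0.6] w 0.3
[ 62.83522517 -68.1147811 ]
time_s: 60.58
ee_pos: [697.5, 32.1, 347.9]
tool_rot: [-0.182, 3.134, -0.001]
wrist_force: [0.7, -0.0, 0.2]
grip_width: 0.2
time_s: 61.0
ee_pos: [714.3, 32.9, 346.8]
tool_rot: [-0.182, 3.136, 0.001]
wrist_force: [-0.1, 0.2, 0.4]
grip_width: 0.4
t 61.0 pos [714.3  32.9 346.8] jaw-yaw 96.6 tilt [-0.     0.001 -1.   ] F [-0.1  0.2  0.4] w 0.4
dark 1202.0 x -9.0 8.0 y -36.0 33.0 row 19
```

```bash
python3 -m inch '0 -0.03 0 0 0; 0 -0.06 0 0.01 0; 0 -0.09 0 0.02 0; 0 -0.1 0 0.02 0; 0 -0.1 0 0.02 0; 0 -0.1 0 0.02 0; 0 -0.1 0 0.02 0; 0 -0.1 0 0.02 0'; python3 fin.py
python3 - <<'E'
from h import *
# cover edge: Al panel vs upstand; use gray profile down the panel middle sides, y=+-70
c=snap("wrist"); g=cv2.cvtColor(c["bgr"],cv2.COLOR_BGR2GRAY)
for y in(-80,-20,20,80):
    xs=np.arange(66,90,0.5); uv=proj(c,[d2w(x,y,86) for x in xs]).astype(np.float32); v=cv2.remap(g,uv[None,:,0],uv[None,:,1],cv2.INTER_LINEAR)[0].astype(int); print(y,xs[np.argmin(v)],v.min(),v[::4])
for x in(-40,50):
    for s in(-1,1):
        ys=np.arange(80,100,0.5)*s; uv=proj(c,[d2w(x,y,86) for y in ys]).astype(np.float32); v=cv2.remap(g,uv[None,:,0],uv[None,:,1],cv2.INTER_LINEAR)[0].astype(int); print("side",x,ys[np.argmax(v<140)])
E
```

```text
time_s: 61.72
ee_pos: [615.4, 32.4, 365.6]
tool_rot: [0.181, -3.135, 0.0]
wrist_force: [0.2, 0.6, -0.1]
grip_width: 0.3
t 61.72 pos [615.4  32.4 365.6] jaw-yaw 96.6 tilt [ 0.001 -0.    -1.   ] F [ 0.2  0.6 -0.1] w 0.3
dark 720.0 x -7.0 7.0 y -36.0 33.0 row 120
dark 170.0 x 42.0 100.0 y -58.0 -37.0 row 31
dark 206.0 x 42.0 99.0 y 36.0 58.0 row 31
-80 76.5 181 [214 217 218 214 216 187 209 220 220 221 221 220]
-20 77.0 180 [212 215 214 212 214 202 216 218 218 219 219 218]
20 77.0 170 [212 214 213 212 216 195 221 219 218 219 218 218]
80 77.0 178 [214 214 213 214 217 198 214 223 222 223 224 222]
side -40 -91.0
side -40 89.0
side 50 -91.0
side 50 89.0
```

Both turnbuttons read shut: tips at x=42, exactly 46 mm from the pivots, and under about 0.12 rad. The cover is square, at about x=0, y=-1, and the arm is clear. Handing in.

```bash
python3 -c "
from workcell import *
print(job_done())"
```

```text
the job is handed in; nothing more can be done
None
```

I handed the job in at about 62 s of the 210 s: three packs in their pockets, the cover seated under the lip, and both turnbuttons turned over it.

**Run:**
- I swung both turnbuttons out first.
- Pack A went in cleanly.
- Pack B was knocked about 40 mm aside before I reached it, so I measured it again and then placed it.
- I gripped the cover's handle by its ends and tipped it on the turnbutton bars. Then I slid it under the lip and rotated it down.

**Trouble on the way:**
- Pack C caught on a pocket rim, with about 41 N at the wrist.
- On the retry I carried pack C too low. It hit the ledge corner on the lip side, with about 64 N at the wrist and up to 72 N with the vertical part. It slid in the jaws both times. I set it down on the desk, gripped it again and placed it without contact force.
- Both peaks are below the 120 N wrist limit. It was the held pack that struck, not the arm or gripper body, as far as I could see.

**Last checks:**
- **Packs:** all within 0.7 mm of their pocket points, and within about 0.1° of square. I measured this before the cover went on; they are hidden now.
- **Cover:** x about 0 mm, y about -1 mm, square to about 0.2°. Its edge lay within about 1.5 px of the prediction for a seated cover. I took its level only from that fit, not from a second view.
- **Turnbuttons:** both under about 0.12 rad.
- **Bottle, sponge and carton:** never approached, but I did not measure them again at the end.
- **Arm:** clear of everything, and no check disagreed with the goal.

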